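# Swap the torch and the timer back onto their own bench pads

## Task

The torch and the lab timer have been put back on each other's bench pads. Exchange them: the torch must stand upright inside the printed circle of its pad, and the timer must stand upright inside the printed rectangle of its pad, square to it, with its display facing the side of the pad that has the red stripe. Set things down rather than dropping them, never let either fall over, and leave the film roll, the masking tape and the dropper bottle where they are.

Things in the scene. Friction and masses are not known exactly. Their poses are not given: they have to be found in the camera images.
- torch: black hand torch with an orange head, 176 mm tall, standing on its head (flat face down). Origin: centre of its underside (on the axis); z runs up the torch. The orange foot is 54 mm across up to 46 mm height; above that the black body to grasp is about 43 mm across and round, up to 172 mm; grasp it near the top (120 to 155 mm up) so that the gripper's body clears it. About 0.3 to 0.55 kg. It starts standing on the timer's pad.
- timer: cream-white lab timer, standing upright, 66 mm wide (y), 62 mm tall, 30 mm deep at the foot and 22 to 30 mm higher up (x from -14 to +16 mm). Origin: centre of its underside; x points out of its back, so the grey display and the buttons face -x; z up. Grasp it across its depth (along its x). About 0.06 to 0.11 kg. It starts standing on the torch's pad, turned at some angle.
- timer_front (a point): a point in the air 50 mm in front of the timer's centre (on the display side), 30 mm above its underside; it only shows which way the display faces
- torch_pad: dark flat rubber pad, 110 x 110 mm, 3 mm thick, fixed to the worktop, with a white printed circle (inner diameter 80 mm, line 3 mm) round its centre. Origin: centre of its underside; z up. The torch belongs here, standing in the circle.
- timer_pad: dark flat rubber pad, 100 mm (x) by 120 mm (y), 3 mm thick, fixed to the worktop, with a white printed rectangle (inner size 60 mm in x by 94 mm in y, line 3 mm) round its centre and a red stripe along its -x side. Origin: centre of its underside; z up. The timer belongs here, standing in the rectangle with its 66 mm width along the pad's y and its display facing the red stripe (timer x along pad x).
- film_roll: bystander: cream roll of sealing film standing on end, 52 mm across, 50 mm tall; origin at the centre of its underside; not to be moved
- tape: bystander: ring-shaped roll of tan masking tape lying flat, 100 mm across, 25 mm tall; origin at the centre of its underside; not to be moved
- dropper: bystander: small white dropper bottle standing upright, 25 mm across, 67 mm tall; origin at the centre of its underside; not to be moved
- pipette_stand (a point): obstacle, fixed: white stand carrying three pipettes, about 200 mm (x) by 160 mm (y) at the foot and 330 mm tall, to the left of the pads; this point lies on the worktop under its middle. Go round it or pass above it.
Mind the look-alikes: they are no part of the job. Leave any green look-alike of the timer alone. Several things look just like the torch: the one meant starts farthest to the robot's left.

How it is judged:
By the outcome, as a careful person would: the job done as asked, in the order asked, and still so for the second after the job is handed in, with the robot touching nothing.
It also fails if it takes over 72 s, if anything falls off the work surface, if the arm or the gripper's body presses on something with over 40 N, if the wrist force passes 120 N, or if a joint passes its speed limit or range.

## Robot

A 7-joint arm with a two-finger parallel gripper is mounted at the origin on a cart in front of the work surface, level with it; the furniture and walls round the work are solid. World frame = base frame: x ahead of the robot, y to its left, z up, the work surface at z = 0. Lengths are in m, angles in rad, forces in N, time in s.
With the tool pointing down it reaches from about 0.425 to 0.925 m from the base axis. Payload 6.8 kg.
Tool frame: the origin (TCP) lies at the very end of the fingers, on their centre line; the grasp point (between the pads) lies 19 mm behind it (r.grip_depth is the distance from the TCP to the grasp point, in m); z points along the fingers, y is the direction in which the jaws open and shut (so a half turn about z gives the same grasp; the last joint's range is limited). The gripper opens to 85 mm and grips with 20 to 120 N. Pads are 22 mm wide; open, the fingers measure 114 mm over their backs; the gripper's body (76 mm by 85 mm) begins 54 mm behind the grasp point. The pads swing forward as they close: fully open they stand 13 mm farther back than shut.
Start: joints at [-0.108, 0.477, 0.022, 1.555, -0.011, 1.109, -0.083], TCP at [0.675, 0, 0.231] pointing down, gripper open.
Joint ranges: [-2.96, 2.96], [-0.34, 2.1], [-1.41, 1.46], [0.24, 2.44], [-1.37, 4.51], [0.17, 1.92], [-2.96, 2.96]. Speed limits (rad/s): [2.39, 2.39, 3.14, 3.14, 3.14, 3.14, 3.14].

## Interface

Orientations are given as a rotation vector (axis times angle).
In Python, from bench import r, grab_frame gives the robot as it stands. The module is installed in compiled form; this text tells all that it offers.
- The arm moves only by the tool play_rows, never from a script. Its argument "increments" is a list of rows, each a list of 7 numbers: the shift along the tool's x, y, z in mm, then the turn, a rotation vector about the tool's x, y, z in rad, then the closure in counts, from 0 (fully open) to 255 (shut). In form: [[tx, ty, tz, rx, ry, rz, claw], ...]. A call has 1 to 5 rows; each row shifts and turns the pose as measured when the row begins, along the tool's axes as they then stand; what a row does not reach is not made up. A row lasts 1/10 s, in which the tool goes at most 50 mm and 8.59 degrees, less where a joint would pass 70% of its speed; a pose out of reach is approached as far as the arm can. A call is refused whole if a number of a shift passes 50 or a number of a turn 0.15, either way. A call with a gripper value outside its range is refused whole. The fingers move at their own pace and stop on an object; "force" is the grip in N (left out, the last holds). Time passes only in rows, so rows that do not move let the fingers close. It gives the time, the measured TCP pose, the force and the opening at its end, in the units of the state.
- r.get_obs(): the state, without advancing time (a new reading comes with each control period).
- grab_frame(name): name is "scene" or "side" or "wrist"; returns a dict with "color" (420x560x3 uint8, blue, green, red), "depth" (420x560 float32, m along the optical axis (not along the pixel's ray), 0 where there is no reading), "K" (3x3 intrinsics, pixels), "k1" (the pictures are not rectified: a ray, as slopes to the right and down, at radius r is drawn at 1 + k1 r^2 times it, then the intrinsics apply), "T" (4x4, takes a point from camera to world coordinates). Camera axes: x right, y up, looking along -z (the intrinsics and any distortion apply to the point x, -y, -z); pixel columns grow to the right and rows downward; lengths in m; the calibration is good to about 2 mm. A picture is of the moment at which its call begins.
- r.hand_in(): hands the job in, once; it reports no verdict.
The state is a dict: "clock": time; "joints": joint angles; "qvel": joint speeds; "tau": joint torques, N m; "tcp_pos": TCP position; "orientation": TCP orientation; "contact_force": force on the tool from outside, world axes, zero at the start; "moment": the same for the moment, N m; "grip_width": finger opening in m.
Only numpy, scipy, OpenCV 4.12 (cv2) and the standard library are available. Lean on these libraries where they do the work, as an engineer would, in place of code of your own. Each camera call takes 0.05 s, during which the arm holds its last target.

## Working session

There is one attempt and no reset: what is moved stays moved. The work goes in short steps, Python scripts to look and compute and a tool call to move; the robot and the scene stay as the last step left them, time stands still between calls to the robot, and variables do not carry over. Pictures are saved under pics/ and viewed, and the job is handed in when it is done.

Besides the shell and the picture viewer there is one more tool, called after "Call:" in YAML: its name, and indented under it one key for each argument. play_rows: Moves the arm, as the interface text tells. Its arguments: {"type":"object","properties":{"increments":{"type":"array","items":{"type":"array","items":{"type":"number"}}},"force":{"type":"number"}},"required":["increments"]}

```bash
mkdir -p pics; cat > h.py <<'E'
import numpy as np, cv2
from bench import r, grab_frame
from scipy.spatial.transform import Rotation as R
def save(f,n): cv2.imwrite('pics/'+n,f['color'])
def px2w(f,u,v,d=None):
    K=f['K'];k=f['k1']
    p=np.array([(u-K[0,2])/K[0,0],(v-K[1,2])/K[1,1]]);q=p.copy()
    for _ in range(30): q=p/(1+k*(q@q))
    ray=np.array([q[0],-q[1],-1.])
    return f['T'][:3,3],f['T'][:3,:3]@ray
def onz(f,u,v,z):
    o,d=px2w(f,u,v); return o+d*(z-o[2])/d[2]
def dep(f,u,v):
    o,d=px2w(f,u,v); return o+d*float(f['depth'][int(round(v)),int(round(u))])
def proj(f,P):
    c=f['T'][:3,:3].T@(np.asarray(P)-f['T'][:3,3]);s=np.array([c[0],-c[1]])/-c[2]
    s=s*(1+f['k1']*(s@s));K=f['K'];return K[0,0]*s[0]+K[0,2],K[1,1]*s[1]+K[1,2]
def tri(f1,p1,f2,p2):
    o1,d1=px2w(f1,*p1);o2,d2=px2w(f2,*p2)
    s=np.linalg.lstsq(np.c_[d1,-d2],o2-o1,rcond=None)[0]
    a=o1+d1*s[0];b=o2+d2*s[1];return (a+b)/2,np.linalg.norm(a-b)
E
python3 - <<'E'
from h import *
import pickle
for n in ['scene','side','wrist']:
    f=grab_frame(n);save(f,n+'0.png');pickle.dump(f,open(n+'0.pkl','wb'))
    print(n,f['K'].tolist(),f['k1'],f['T'].round(3).tolist())
print(r.get_obs())
E
```

```text
scene [[394.9826263375632, 0.0, 277.69058928848784], [0.0, 394.9826263375632, 216.31134863096725], [0.0, 0.0, 1.0]] -0.029637104261190938 [[0.911, 0.245, -0.333, 0.251], [-0.413, 0.525, -0.744, -0.796], [-0.007, 0.815, 0.579, 0.571], [0.0, 0.0, 0.0, 1.0]]
side [[382.4892918941203, 0.0, 280.15169372088747], [0.0, 382.4892918941203, 208.64495260969596], [0.0, 0.0, 1.0]] 0.018448568572562614 [[1.0, 0.023, -0.002, 0.538], [-0.017, 0.652, -0.758, -0.945], [-0.016, 0.758, 0.652, 0.743], [0.0, 0.0, 0.0, 1.0]]
wrist [[290.70399363142855, 0.0, 279.9858918459417], [0.0, 290.70399363142855, 204.7559682324322], [0.0, 0.0, 1.0]] -0.009569628206822969 [[1.0, -0.0, 0.002, 0.675], [-0.0, 0.961, 0.276, 0.071], [-0.002, -0.276, 0.961, 0.373], [0.0, 0.0, 0.0, 1.0]]
{'clock': 0.15, 'joints': array([-0.10806829,  0.47763751,  0.02238832,  1.55615778, -0.0115295 ,
        1.10929557, -0.08309339]), 'qvel': array([ 5.67900734e-04, -1.69026965e-03,  2.62386817e-03, -3.04402842e-03,
        4.69495047e-04, -5.95180405e-04, -6.97984726e-05]), 'tau': array([ 1.55385478e-03, -5.96924365e+01,  1.60940632e+00, -2.81490952e+01,
        1.26662746e-02,  6.56643446e-03,  5.58682734e-05]), 'tcp_pos': array([ 6.74575673e-01, -4.17110241e-05,  2.30559669e-01]), 'orientation': array([-2.22086496e+00, -2.22073883e+00,  1.61579730e-03]), 'contact_force': array([ 0.02101447, -0.62288144, -0.18138029]), 'moment': array([-0.00566138, -0.03119619,  0.04499638]), 'grip_width': 0.08549179178084128}
```

View pics/scene0.png

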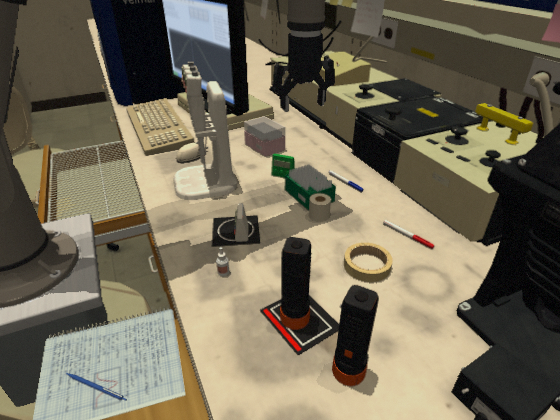

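View pics/side0.png

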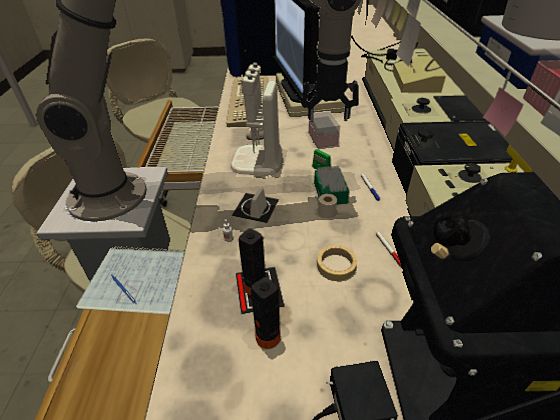

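View pics/wrist0.png

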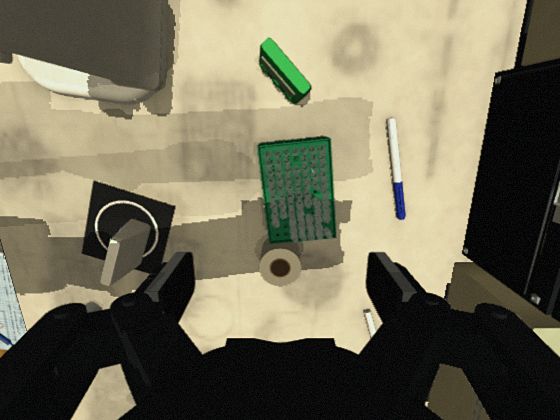

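Torch candidates: one at scene px (296,285), standing on the red-striped pad, and one at (355,335) on the bare bench. The first has the larger y (farther to the robot's left) and stands on the timer's pad, so it fits the description. I'll check it in enlarged crops.

```bash
python3 - <<'E'
import cv2
s=cv2.imread('pics/scene0.png')
cv2.imwrite('pics/c1.png',cv2.resize(s[225:395,240:400],None,fx=3.5,fy=3.5,interpolation=cv2.INTER_CUBIC))
cv2.imwrite('pics/c2.png',cv2.resize(s[190:290,195:285],None,fx=6,fy=6,interpolation=cv2.INTER_CUBIC))
s=cv2.imread('pics/side0.png')
cv2.imwrite('pics/c3.png',cv2.resize(s[180:355,220:300],None,fx=3.4,fy=3.4,interpolation=cv2.INTER_CUBIC))
s=cv2.imread('pics/wrist0.png')
cv2.imwrite('pics/c4.png',cv2.resize(s[170:320,70:190],None,fx=4,fy=4,interpolation=cv2.INTER_CUBIC))
E
```

```text
(no output)
```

View pics/c1.png

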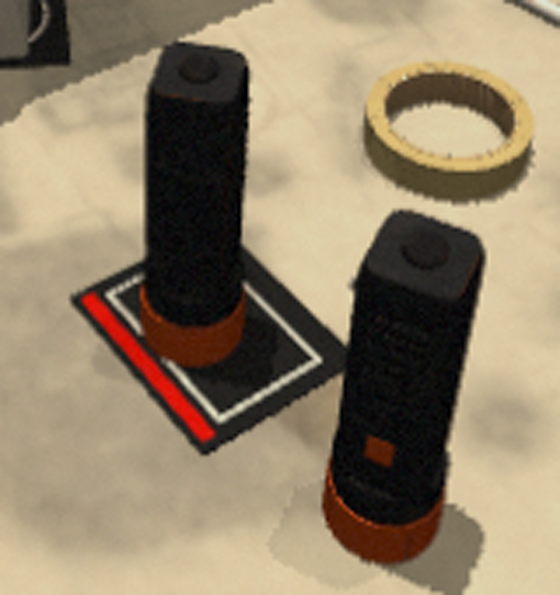

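View pics/c2.png

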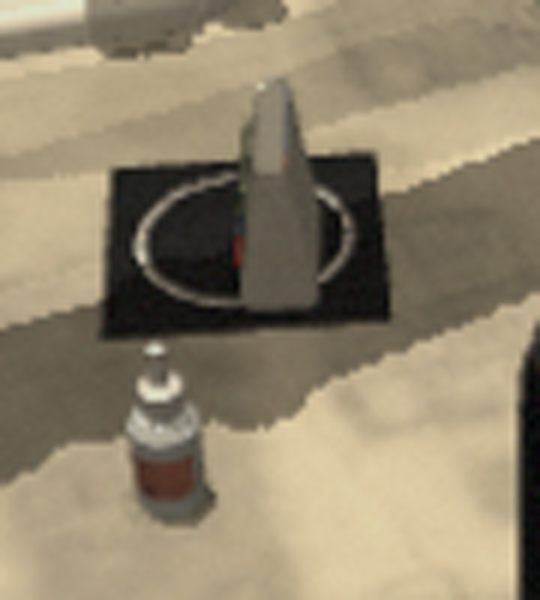

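View pics/c3.png

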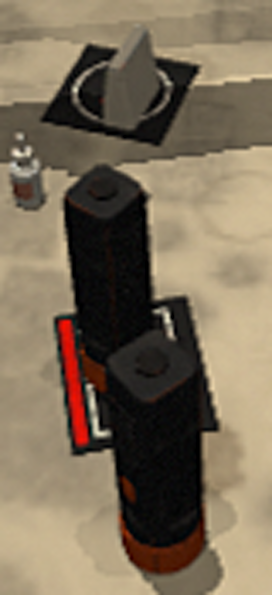

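View pics/c4.png

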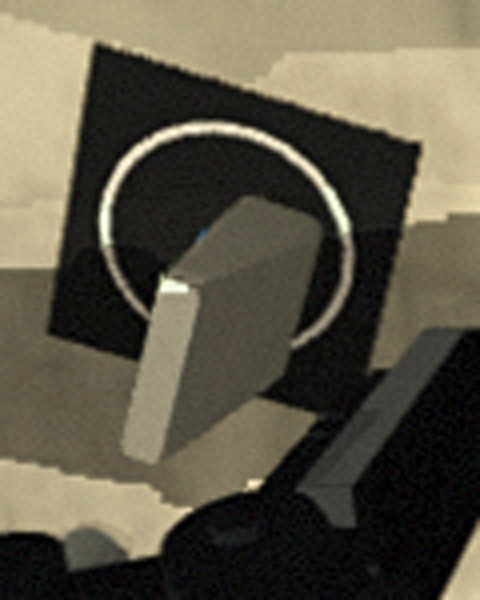

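The crop confirms the torch on the red-striped pad (scene ~296,285) as the one meant. The timer stands on the circle pad with its buttons toward the left of the picture (-x). Next I'll triangulate.

```bash
python3 - <<'E'
from h import *
import pickle
S,D,W=[pickle.load(open(n+'0.pkl','rb')) for n in ['scene','side','wrist']]
s1=lambda u,v:(240+u/3.5-.35,225+v/3.5-.35)
s2=lambda u,v:(195+u/6-.4,190+v/6-.4)
d3=lambda u,v:(220+u/3.4-.35,180+v/3.4-.35)
w4=lambda u,v:(70+u/4-.4,170+v/4-.4)
print('torch top knob',tri(S,s1(199,62),D,d3(102,186)), 'dep',dep(S,*s1(199,62)))
print('other torch',tri(S,s1(425,245),D,d3(151,358)))
print('timer pad S',[onz(S,*s1(*p),.003).round(4).tolist() for p in [(72,298),(207,453),(347,350)]])
print('timer pad D',[onz(D,*d3(*p),.003).round(4).tolist() for p in [(55,318),(77,452),(217,430),(186,297)]])
print('white inner/outer S',[onz(S,*s1(*p),.003).round(4).tolist() for p in [(107,295),(220,420),(321,360)]])
print('torch pad S',[onz(S,*s2(*p),.003).round(4).tolist() for p in [(112,169),(101,338),(391,321),(376,153)]])
print('torch pad D',[onz(D,*d3(*p),.003).round(4).tolist() for p in [(88,44),(41,118),(165,145),(201,67)]])
print('torch pad W',[onz(W,*w4(*p),.003).round(4).tolist() for p in [(97,43),(50,333),(421,145)]])
print('tri',[tri(S,s2(*a),W,w4(*b)) for a,b in [((112,169),(97,43)),((101,338),(50,333)),((376,153),(421,145))]])
print('timer W top',[onz(W,*w4(*p),.065).round(4).tolist() for p in [(162,280),(200,290),(248,196),(322,218)]])
print('timer W bottom',[onz(W,*w4(*p),.003).round(4).tolist() for p in [(122,445),(160,463),(270,395)]])
print('timer S bottom',[onz(S,*s2(*p),.003).round(4).tolist() for p in [(241,304),(318,306)]])
print('timer D top',[onz(D,*d3(*p),.065).round(4).tolist() for p in [(135,26),(150,30)]])
print('dropper S',onz(S,*s2(172,510),0),'dep',dep(S,*s2(160,385)))
for n,u,v in [('tape',368,262),('film',319,197),('green box',310,180),('greentimer',283,165)]: print(n,dep(S,u,v).round(3))
E
```

```text
torch top knob (array([ 0.47405308, -0.36873998,  0.17795   ]), np.float64(0.00046331941090533126)) dep [ 0.47360311 -0.36941036  0.17887951]
other torch (array([ 0.50622003, -0.49980265,  0.1734502 ]), np.float64(0.001408374961618475))
timer pad S [[0.4233, -0.3271, 0.003], [0.4452, -0.4429, 0.003], [0.5379, -0.4182, 0.003]]
timer pad D [[0.426, -0.3269, 0.003], [0.4488, -0.4414, 0.003], [0.5421, -0.4268, 0.003], [0.5218, -0.3099, 0.003]]
white inner/outer S [[0.441, -0.333, 0.003], [0.4594, -0.4288, 0.003], [0.5226, -0.4181, 0.003]]
torch pad S [[0.4299, -0.0054, 0.003], [0.3943, -0.1088, 0.003], [0.4969, -0.1453, 0.003], [0.5329, -0.0408, 0.003]]
torch pad D [[0.4332, -0.0043, 0.003], [0.3981, -0.1056, 0.003], [0.505, -0.1434, 0.003], [0.5366, -0.0414, 0.003]]
torch pad W [[0.4323, -0.0022, 0.003], [0.3973, -0.1053, 0.003], [0.5347, -0.0367, 0.003]]
tri [(array([ 0.43065639, -0.00254112,  0.00081275]), np.float64(0.0003541717256283148)), (array([ 0.39515419, -0.10631437,  0.00064484]), np.float64(0.0006984397078362423)), (array([ 0.53395225, -0.03745642,  0.00059874]), np.float64(0.000411255500836306))]
timer W top [[0.4795, -0.059, 0.065], [0.49, -0.0621, 0.065], [0.508, -0.0336, 0.065], [0.528, -0.0401, 0.065]]
timer W bottom [[0.4151, -0.1493, 0.003], [0.4277, -0.1566, 0.003], [0.4716, -0.1291, 0.003]]
timer S bottom [[0.4488, -0.1117, 0.003], [0.475, -0.1252, 0.003]]
timer D top [[0.481, -0.0597, 0.065], [0.494, -0.0658, 0.065]]
dropper S [ 0.39058534 -0.20522846  0.        ] dep [ 0.39250905 -0.20145839  0.05311085]
tape [ 0.685 -0.298 -0.   ]
film [ 0.678 -0.091  0.047]
green box [ 0.682 -0.035  0.064]
greentimer [0.674 0.11  0.039]
```

```bash
python3 - <<'E'
from h import *
import pickle
S,D,W=[pickle.load(open(n+'0.pkl','rb')) for n in ['scene','side','wrist']]
s2=lambda u,v:(195+u/6-.4,190+v/6-.4)
d3=lambda u,v:(220+u/3.4-.35,180+v/3.4-.35)
w4=lambda u,v:(70+u/4-.4,170+v/4-.4)
print('W top',[onz(W,*w4(*p),.065).round(4).tolist() for p in [(162,280),(200,290),(160,463),(122,445)]])
print('W bot back/end',[onz(W,*w4(*p),.003).round(4).tolist() for p in [(248,196),(322,218),(268,395)]])
print('S bot',[onz(S,*s2(*p),.003).round(4).tolist() for p in [(241,304),(318,306)]])
print('depth pts W',[dep(W,*w4(*p)).round(4).tolist() for p in [(175,310),(165,350),(150,400),(140,440)]])
# depth cloud
m=[]
for v in range(190,300):
  for u in range(85,165):
    p=dep(W,u,v)
    if p[2]>.055 and p[2]<.08 and abs(p[0]-.46)<.06 and -.14<p[1]<-.02: m.append(p)
m=np.array(m);print(len(m),m.mean(0),m.min(0),m.max(0))
rect=cv2.minAreaRect((m[m[:,2]>.061][:,:2]*1000).astype(np.float32));print(rect)
# timer pad: all corners
C=np.array([[.426,-.3269],[.4488,-.4414],[.5421,-.4268],[.5218,-.3099]]);print(C.mean(0),np.degrees(np.arctan2(*(C[0]-C[1])[::-1])),np.degrees(np.arctan2(*(C[3]-C[2])[::-1])),np.degrees(np.arctan2(*(C[2]-C[1])[::-1])))
E
```

```text
W top [[0.4795, -0.059, 0.065], [0.49, -0.0621, 0.065], [0.4691, -0.1185, 0.065], [0.4586, -0.1124, 0.065]]
W bot back/end [[0.4743, -0.0546, 0.003], [0.4984, -0.0624, 0.003], [0.4708, -0.1291, 0.003]]
S bot [[0.4488, -0.1117, 0.003], [0.475, -0.1252, 0.003]]
depth pts W [[0.4825, -0.0678, 0.0663], [0.476, -0.0817, 0.0637], [0.4697, -0.0973, 0.0651], [0.464, -0.1111, 0.0644]]
780 [ 0.4774087  -0.08601848  0.0633904 ] [ 0.45791752 -0.11960488  0.05504637] [ 0.49208363 -0.05689964  0.06722138]
((474.96575927734375, -87.672607421875), (64.47987365722656, 13.660892486572266), 68.49942779541016)
[ 0.484675 -0.37625 ] 101.2618090353843 99.85132734280806 8.893772027313192
```

Call:
play_rows:
  increments:
    - [-18,-40,0,0,0,0,0]
    - [-18,-40,0,0,0,0,0]
    - [-18,-40,0,0,0,0,0]
    - [-18,-40,0,0,0,0,0]
    - [-18,-40,0,0,0,0,0]
  force: 30

```text
clock: 0.65
tcp_pos: [0.4713, -0.0888, 0.2271]
orientation: [-2.211, -2.227, 0.001]
contact_force: [-0.2, -0.4, 0.7]
grip_width: 0.0855
```

Call:
play_rows:
  increments:
    - [0,0,10,0,0,0.125,0]
    - [0,0,10,0,0,0.125,0]
    - [0,0,10,0,0,0.125,0]
    - [0,0,0,0,0,0,0]

```text
clock: 1.05
tcp_pos: [0.4635, -0.0933, 0.1964]
orientation: [-2.606, -1.748, 0.006]
contact_force: [0.1, 0.3, -0.2]
grip_width: 0.0853
```

```bash
cat >> h.py <<'E'
def st():
    o=r.get_obs();M=R.from_rotvec(o['orientation']).as_matrix()
    print('t',round(o['clock'],2),'tcp',o['tcp_pos'].round(4),'y-yaw',np.degrees(np.arctan2(M[1,1],M[0,1])).round(2),'z',M[:,2].round(3),'F',o['contact_force'].round(1),'w',round(o['grip_width'],4),'j',o['joints'].round(2))
    return o,M
def go(x,y,z=None):
    o,M=st();t=np.array([x,y,o['tcp_pos'][2] if z is None else z]);print('delta tool mm',((M.T@(t-o['tcp_pos']))*1000).round(1))
E
python3 - <<'E'
from h import *
import pickle
st()
f=grab_frame('wrist');save(f,'w1.png');pickle.dump(f,open('w1.pkl','wb'))
E
```

```text
t 1.05 tcp [ 0.4635 -0.0933  0.1964] y-yaw -22.29 z [-0.005  0.001 -1.   ] F [ 0.1  0.3 -0.2] w 0.0853 j [-0.01  0.19  0.09  2.06 -0.02  0.9  -0.3 ]
```

View pics/w1.png

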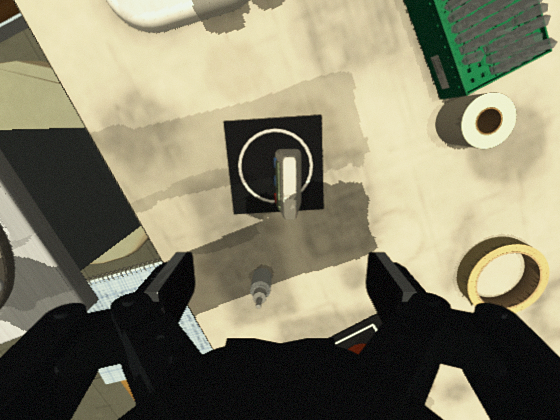

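Wrist view: the timer stands almost exactly vertical in the picture at (287,183), on the circle pad with centre (276,163). Enlarging it now.

```bash
python3 - <<'E'
import cv2
s=cv2.imread('pics/w1.png')
cv2.imwrite('pics/w1c.png',cv2.resize(s[105:225,215:335],None,fx=5,fy=5,interpolation=cv2.INTER_CUBIC))
E
```

```text
(no output)
```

View pics/w1c.png

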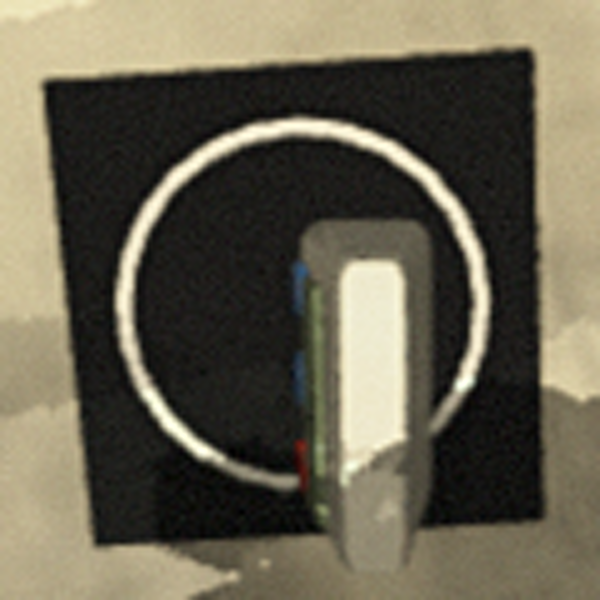

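```bash
python3 - <<'E'
from h import *
import pickle
W0=pickle.load(open('wrist0.pkl','rb'));W=pickle.load(open('w1.pkl','rb'))
S=pickle.load(open('scene0.pkl','rb'))
c=lambda u,v:(215+u/5-.4,105+v/5-.4)
w4=lambda u,v:(70+u/4-.4,170+v/4-.4)
P=np.array([onz(W,*c(*p),.003) for p in [(42,83),(97,545),(545,518),(532,50)]]);print(P.round(4),P.mean(0),[np.degrees(np.arctan2(*(P[i]-P[j])[1::-1])) for i,j in [(0,1),(3,2),(3,0),(2,1)]])
print('padcorner tri',[tri(W,c(*a),W0,w4(*b)) for a,b in [((42,83),(97,43)),((97,545),(50,333)),((532,50),(421,145))]])
print('top tri',[tri(W,c(*a),W0,w4(*b)) for a,b in [((342,260),(162,280)),((404,260),(200,290)),((404,570),(160,463)),((342,570),(122,445))]])
T=np.array([onz(W,*c(*p),.065) for p in [(341,260),(405,260),(405,570),(343,570)]]);print('top',T.round(4),T.mean(0))
B=np.array([onz(W,*c(*p),.003) for p in [(300,222),(432,222)]]);print('foot',B.round(4),B.mean(0), np.degrees(np.arctan2(*(B[1]-B[0])[1::-1])))
print('top dir',np.degrees(np.arctan2(*(T[0]-T[3])[1::-1])),np.degrees(np.arctan2(*(T[1]-T[2])[1::-1])))
go(.474,-.090,.014)
# stand location
pts=[]
for v in range(60,215,2):
  for u in range(150,250,2):
    p=dep(S,u,v)
    if .01<p[2]<.4 and p[1]>0.0 and S['depth'][v,u]>0 and p[0]<.62 : pts.append(p)
pts=np.array(pts);print(len(pts),np.percentile(pts,[1,50,99],axis=0).round(3))
E
```

```text
[[ 0.4307 -0.0028  0.003 ]
 [ 0.3967 -0.1056  0.003 ]
 [ 0.4998 -0.1403  0.003 ]
 [ 0.5341 -0.0376  0.003 ]] [ 0.46534109 -0.07156785  0.003     ] [np.float64(71.70944829070913), np.float64(71.57255454124706), np.float64(-18.616739050682888), np.float64(-18.5827097354413)]
padcorner tri [(array([ 4.30253467e-01, -2.66379112e-03,  2.64655243e-05]), np.float64(0.00024691725927987235)), (array([ 0.39637849, -0.10589601,  0.00176726]), np.float64(2.7543264773876523e-05)), (array([ 0.53415075, -0.03739993,  0.00133221]), np.float64(0.0005304252918964498))]
top tri [(array([ 0.48059186, -0.0577861 ,  0.0670085 ]), np.float64(0.000868811684607188)), (array([ 0.49097533, -0.06165483,  0.06647847]), np.float64(0.0003972198689263183)), (array([ 0.46849429, -0.11926652,  0.06399529]), np.float64(0.0002853196625677263)), (array([ 0.45659933, -0.11486083,  0.06188975]), np.float64(0.0011235786884904576))]
top [[ 0.4801 -0.0575  0.065 ]
 [ 0.4912 -0.0621  0.065 ]
 [ 0.4688 -0.1191  0.065 ]
 [ 0.4574 -0.1145  0.065 ]] [ 0.4743964  -0.08831631  0.065     ]
foot [[ 0.4722 -0.0528  0.003 ]
 [ 0.5001 -0.0642  0.003 ]] [ 0.48611786 -0.05851451  0.003     ] -22.263279650240825
top dir 68.22463384113453 68.54816963074904
t 1.1 tcp [ 0.464  -0.0933  0.197 ] y-yaw -22.09 z [-0.005  0.001 -1.   ] F [-0.3 -0.1  0.4] w 0.0856 j [-0.01  0.19  0.09  2.06 -0.02  0.9  -0.3 ]
delta tool mm [  7.    8.9 183. ]
2114 [[0.372 0.103 0.012]
 [0.474 0.228 0.072]
 [0.617 0.928 0.311]]
```

Call:
play_rows:
  increments:
    - [7,9,30,0,0,0,0]
    - [0,0,40,0,0,0,0]
    - [0,0,30,0,0,0,0]
    - [0,0,0,0,0,0,0]

```text
clock: 1.5
tcp_pos: [0.4795, -0.0896, 0.0977]
orientation: [2.591, 1.774, 0.006]
contact_force: [-1.6, 0.3, 0.3]
grip_width: 0.0852
```

```bash
python3 - <<'E'
from h import *
go(.474,-.0893,.016)
f=grab_frame('wrist');save(f,'w2.png')
E
```

```text
t 1.5 tcp [ 0.4795 -0.0896  0.0977] y-yaw -21.2 z [ 0.004  0.001 -1.   ] F [-1.6  0.3  0.3] w 0.0852 j [-0.    0.36  0.07  2.12 -0.04  0.66 -0.27]
delta tool mm [-1.9 -5.5 81.7]
```

View pics/w2.png

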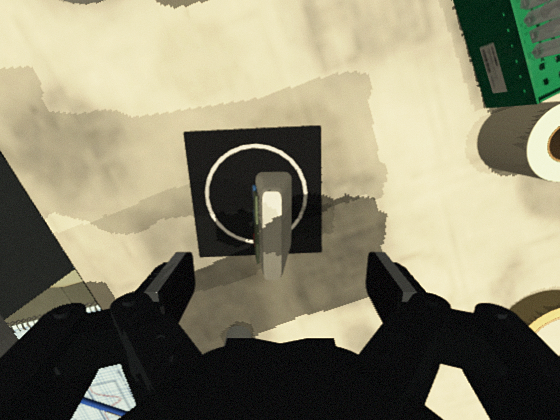

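The timer top (272,235) lies between the fingers, slightly left of the centre line, which matches the computed -5 mm.

Call:
play_rows:
  increments:
    - [-2,-6,20,0,0,-0.008,0]
    - [0,0,25,0,0,0,0]
    - [0,0,22,0,0,0,0]
    - [0,0,8,0,0,0,0]
    - [0,0,0,0,0,0,0]

```text
clock: 2.05
tcp_pos: [0.4838, -0.0901, 0.0318]
orientation: [2.568, 1.788, 0.028]
contact_force: [0.2, 0.2, 0.2]
grip_width: 0.0852
```

```bash
python3 - <<'E'
from h import *
go(.474,-.0893,.016)
E
```

```text
t 2.05 tcp [ 0.4838 -0.0901  0.0318] y-yaw -20.32 z [ 0.022  0.    -1.   ] F [0.2 0.2 0.2] w 0.0852 j [ 0.02  0.47  0.05  2.15 -0.05  0.49 -0.25]
delta tool mm [-2.7 -9.7 15.5]
```

```bash
cat >> h.py <<'E'
def go2(x,y,z,yaw):
    o,M=st();a=np.radians(yaw);c,s=np.cos(a),np.sin(a)
    G=np.array([[-s,c,0],[c,s,0],[0,0,-1.]]).T   # columns: tool x, y, z
    G=np.c_[[-s,c,0],[c,s,0],[0,0,-1]]
    t=np.array([x,y,o['tcp_pos'][2] if z is None else z])
    print('dt',(M.T@(t-o['tcp_pos'])*1000).round(1),'drot',R.from_matrix(M.T@G).as_rotvec().round(3))
E
python3 - <<'E'
from h import *
go2(.474,-.0893,.016,-21.7)
E
```

```text
t 2.05 tcp [ 0.4838 -0.0901  0.0318] y-yaw -20.32 z [ 0.022  0.    -1.   ] F [0.2 0.2 0.2] w 0.0852 j [ 0.02  0.47  0.05  2.15 -0.05  0.49 -0.25]
dt [-2.7 -9.7 15.5] drot [ 0.02  -0.008  0.024]
```

Call:
play_rows:
  increments:
    - [-3,-10,2,0.02,-0.008,0.024,0]
    - [0,-1,6,0,0,0,0]
    - [0,-1,6,0,0,0,0]
    - [0,0,0,0,0,0,0]

```text
clock: 2.45
tcp_pos: [0.4735, -0.0888, 0.0206]
orientation: [2.598, 1.76, 0.006]
contact_force: [-0.9, 0.2, -1.0]
grip_width: 0.0857
```

```bash
python3 - <<'E'
from h import *
go2(.474,-.0893,.016,-21.7)
E
```

```text
t 2.45 tcp [ 0.4735 -0.0888  0.0206] y-yaw -21.76 z [ 0.005 -0.    -1.   ] F [-0.9  0.2 -1. ] w 0.0857 j [ 0.01  0.49  0.06  2.17 -0.06  0.48 -0.27]
dt [-0.3  0.6  4.6] drot [ 0.005 -0.002 -0.001]
```

Call:
play_rows:
  increments:
    - [0,0,4,0.005,-0.002,0,0]
    - [0,0,0,0,0,0,80]
    - [0,0,0,0,0,0,150]
    - [0,0,0,0,0,0,200]
    - [0,0,0,0,0,0,255]
  force: 30

```text
clock: 2.95
tcp_pos: [0.474, -0.0889, 0.0165]
orientation: [2.601, 1.762, -0.001]
contact_force: [0.3, -0.4, -0.1]
grip_width: 0.0286
```

Call:
play_rows:
  increments:
    - [0,0,0,0,0,0,255]
    - [0,0,0,0,0,0,255]
    - [0,0,0,0,0,0,255]

```text
clock: 3.25
tcp_pos: [0.4741, -0.0889, 0.0167]
orientation: [2.6, 1.762, -0.001]
contact_force: [0.4, -0.5, -0.3]
grip_width: 0.0252
```

```bash
python3 - <<'E'
from h import *
go2(.474,-.0893,.016,-21.7)
f=grab_frame('wrist');save(f,'w3.png');f=grab_frame('scene');save(f,'s3.png')
E
```

```text
t 3.25 tcp [ 0.4741 -0.0889  0.0167] y-yaw -21.74 z [-0. -0. -1.] F [ 0.4 -0.5 -0.3] w 0.0252 j [ 0.01  0.5   0.06  2.16 -0.06  0.48 -0.27]
dt [-0.4  0.1  0.7] drot [-0.     0.    -0.001]
```

View pics/w3.png

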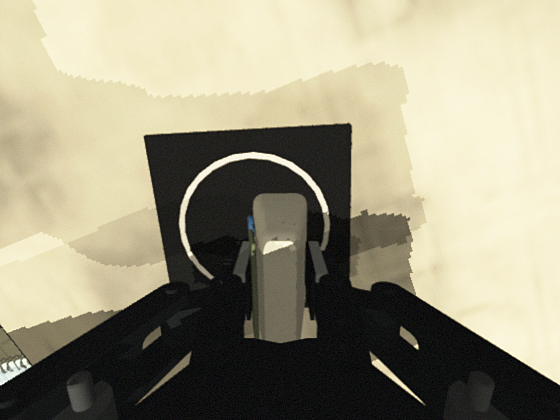

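The timer is gripped at 25 mm opening and stays square between the pads (280,260). Lifting it now, then parking it on free bench near (0.575,-0.20).

Call:
play_rows:
  increments:
    - [0,0,-12,0,0,0,255]
    - [0,0,-20,0,0,0,255]
    - [0,0,-25,0,0,0,255]
    - [0,0,-25,0,0,0,255]
    - [0,0,-15,0,0,0,255]

```text
clock: 3.85
tcp_pos: [0.4714, -0.0887, 0.1172]
orientation: [-2.598, -1.76, 0.009]
contact_force: [0.3, -0.7, -1.5]
grip_width: 0.0252
```

```bash
python3 - <<'E'
from h import *
go2(.575,-.200,None,-21.7)
E
```

```text
t 3.85 tcp [ 0.4714 -0.0887  0.1172] y-yaw -21.76 z [-0.007  0.    -1.   ] F [ 0.3 -0.7 -1.5] w 0.0252 j [-0.01  0.32  0.08  2.12 -0.04  0.72 -0.29]
dt [-64.9 137.4  -0.7] drot [-0.006  0.002 -0.001]
```

Call:
play_rows:
  increments:
    - [-13,27,0,0,0,0,255]
    - [-13,27,0,0,0,0,255]
    - [-13,27,0,0,0,0,255]
    - [-13,27,0,0,0,0,255]
    - [-13,27,0,0,0,0,255]

```text
clock: 4.35
tcp_pos: [0.5749, -0.1985, 0.1242]
orientation: [-2.593, -1.769, 0.001]
contact_force: [0.6, 0.7, -1.0]
grip_width: 0.0253
```

Call:
play_rows:
  increments:
    - [0,0,10,0,0,-0.11,255]
    - [0,0,10,0,0,-0.11,255]
    - [0,0,10,0,0,-0.11,255]
    - [0,0,10,0,0,-0.11,255]
    - [0,0,10,0,0,-0.11,255]

```text
clock: 4.85
tcp_pos: [0.5782, -0.2045, 0.0779]
orientation: [1.997, 2.419, 0.001]
contact_force: [0.3, -0.1, -1.1]
grip_width: 0.0254
```

```bash
python3 - <<'E'
from h import *
go2(.575,-.200,.03,10)
E
```

```text
t 4.85 tcp [ 0.5782 -0.2045  0.0779] y-yaw 10.93 z [ 0.004 -0.003 -1.   ] F [ 0.3 -0.1 -1.1] w 0.0254 j [ 0.26  0.55 -0.03  1.83  0.03  0.75  0.4 ]
dt [ 5.2 -2.5 47.9] drot [0.003 0.003 0.016]
```

Call:
play_rows:
  increments:
    - [0,-2,20,0.003,0.003,0.016,255]
    - [0,0,20,0,0,0,255]
    - [0,0,8,0,0,0,255]
    - [0,0,0,0,0,0,255]

```text
clock: 5.25
tcp_pos: [0.5752, -0.2055, 0.0302]
orientation: [-2.016, -2.408, 0.001]
contact_force: [-1.5, 0.5, -1.2]
grip_width: 0.0256
```

```bash
python3 - <<'E'
from h import *
go2(.575,-.203,.0145,10)
f=grab_frame('scene');save(f,'s4.png')
E
```

```text
t 5.25 tcp [ 0.5752 -0.2055  0.0302] y-yaw 10.12 z [-0.001 -0.    -1.   ] F [-1.5  0.5 -1.2] w 0.0256 j [ 0.26  0.62 -0.03  1.85  0.03  0.67  0.39]
dt [ 2.5  0.2 15.7] drot [-0.001  0.     0.002]
```

View pics/s4.png

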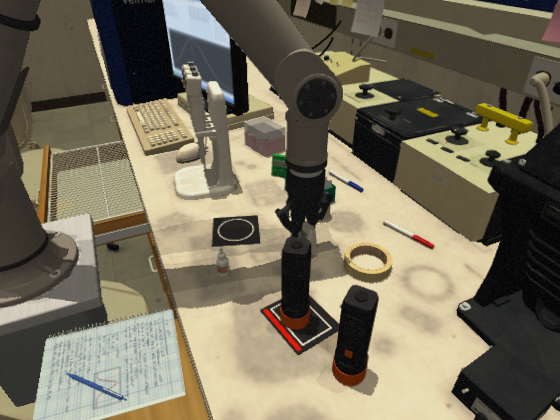

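The circle pad (236,230) is now empty, and the gripper with the timer is over clear bench left of the tape.

Call:
play_rows:
  increments:
    - [0,0,8,0,0,0,255]
    - [0,0,5,0,0,0,255]
    - [0,0,2,0,0,0,255]
    - [0,0,1,0,0,0,255]
    - [0,0,0,0,0,0,255]

```text
clock: 5.8
tcp_pos: [0.5775, -0.206, 0.0165]
orientation: [2.014, 2.406, 0.002]
contact_force: [0.6, 0.0, -1.6]
grip_width: 0.0252
```

Call:
play_rows:
  increments:
    - [0,0,2,0,0,0,255]
    - [0,0,1,0,0,0,255]
    - [0,0,0,0,0,0,255]

```text
clock: 6.1
tcp_pos: [0.5779, -0.2061, 0.0138]
orientation: [2.013, 2.405, 0.002]
contact_force: [-0.2, -0.1, -1.3]
grip_width: 0.0255
```

Call:
play_rows:
  increments:
    - [0,0,1,0,0,0,255]
    - [0,0,1,0,0,0,255]

```text
clock: 6.3
tcp_pos: [0.578, -0.2061, 0.0136]
orientation: [2.014, 2.405, 0.002]
contact_force: [-4.8, 0.9, 10.8]
grip_width: 0.0254
```

Call:
play_rows:
  increments:
    - [0,0,1,0,0,0,255]
    - [0,0,0,0,0,0,255]

```text
clock: 6.5
tcp_pos: [0.5781, -0.2061, 0.0141]
orientation: [2.014, 2.405, 0.002]
contact_force: [0.6, 0.7, -1.3]
grip_width: 0.026
```

Contact was felt at z ≈ 0.0136. Releasing gently.

Call:
play_rows:
  increments:
    - [0,0,0.5,0,0,0,200]
    - [0,0,0,0,0,0,160]
    - [0,0,0,0,0,0,80]
    - [0,0,0,0,0,0,0]
    - [0,0,0,0,0,0,0]

```text
clock: 7.0
tcp_pos: [0.5786, -0.2063, 0.0135]
orientation: [2.013, 2.404, 0.003]
contact_force: [0.2, -0.5, 0.3]
grip_width: 0.0737
```

Call:
play_rows:
  increments:
    - [0,0,0,0,0,0,0]
    - [0,0,-15,0,0,0,0]
    - [0,0,-30,0,0,0,0]
    - [0,0,-40,0,0,0,0]
    - [0,0,-40,0,0,0,0]

```text
clock: 7.5
tcp_pos: [0.5739, -0.2047, 0.1388]
orientation: [-2.013, -2.405, 0.005]
contact_force: [1.1, 0.5, -0.0]
grip_width: 0.0857
```

Call:
play_rows:
  increments:
    - [0,0,-40,0,0,0,0]
    - [0,0,-40,0,0,0,0]
    - [0,0,-10,0,0,0,0]

```text
clock: 7.8
tcp_pos: [0.576, -0.2054, 0.2409]
orientation: [2.014, 2.405, 0.002]
contact_force: [0.1, -1.0, -0.1]
grip_width: 0.0852
```

```bash
python3 - <<'E'
from h import *
import pickle
go2(.474,-.369,None,10)
for n in ['wrist','scene']:
    f=grab_frame(n);save(f,n+'5.png');pickle.dump(f,open(n+'5.pkl','wb'))
E
```

```text
t 7.8 tcp [ 0.576  -0.2054  0.2409] y-yaw 10.12 z [ 0.004 -0.002 -1.   ] F [ 0.1 -1.  -0.1] w 0.0852 j [ 0.26  0.36 -0.03  1.71  0.01  1.07  0.41]
dt [-143.2 -129.1   -0.2] drot [0.004 0.002 0.002]
```

View pics/wrist5.png

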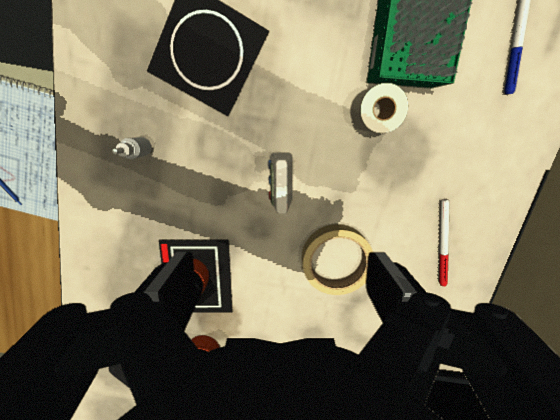

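View pics/scene5.png

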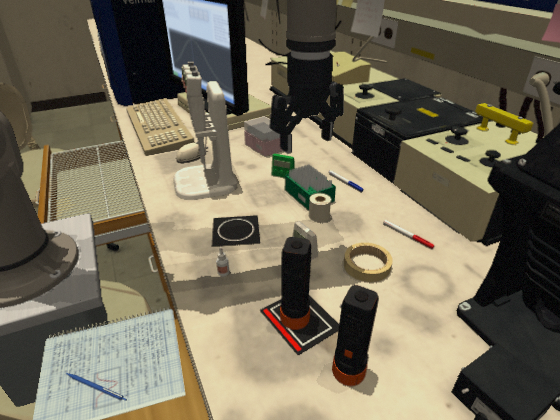

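The parked timer stands upright at wrist px (283,182), and nothing else has moved. Next I'll approach the torch and stop short of it for a second look.

Call:
play_rows:
  increments:
    - [-16,-26,0,0,0,0,0]
    - [-16,-26,0,0,0,0,0]
    - [-16,-26,0,0,0,0,0]
    - [-16,-26,0,0,0,0,0]
    - [-6,-26,0,0,0,0,0]

```text
clock: 8.4
tcp_pos: [0.4548, -0.2941, 0.2304]
orientation: [-1.999, -2.41, 0.002]
contact_force: [-0.5, 0.0, -0.2]
grip_width: 0.0853
```

Call:
play_rows:
  increments:
    - [0,0,0,0,0,0,0]

```text
clock: 8.5
tcp_pos: [0.45, -0.2961, 0.2286]
orientation: [-2.003, -2.401, 0.006]
contact_force: [0.2, 0.0, -0.4]
grip_width: 0.085
```

```bash
python3 - <<'E'
from h import *
import pickle
go2(.474,-.369,None,10)
for n in ['wrist']:
    f=grab_frame(n);save(f,n+'6.png');pickle.dump(f,open(n+'6.pkl','wb'))
E
```

```text
t 8.5 tcp [ 0.45   -0.2961  0.2286] y-yaw 10.33 z [-0.014  0.007 -1.   ] F [ 0.2  0.  -0.4] w 0.085 j [ 0.45  0.26  0.02  1.88 -0.01  1.02  0.65]
dt [-76.1  10.6  -0.8] drot [-0.012 -0.009  0.006]
```

View pics/wrist6.png

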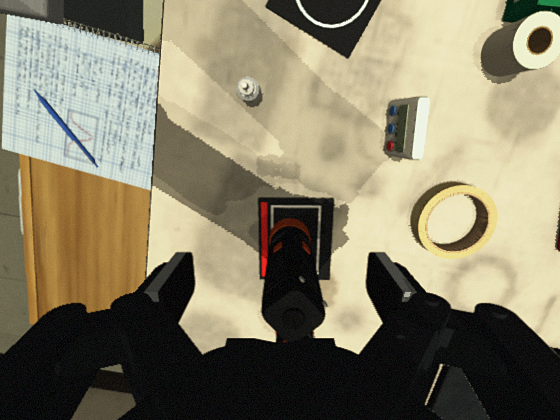

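The torch is seen from above: top knob at (292,318), foot on the pad at (290,235). The parked timer at (407,128) shows its buttons and display on the left (-x) side. Enlarging for measurement.

```bash
python3 - <<'E'
import cv2
s=cv2.imread('pics/wrist6.png')
cv2.imwrite('pics/w6c.png',cv2.resize(s[190:345,235:355],None,fx=3.8,fy=3.8,interpolation=cv2.INTER_CUBIC))
E
```

```text
(no output)
```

View pics/w6c.png

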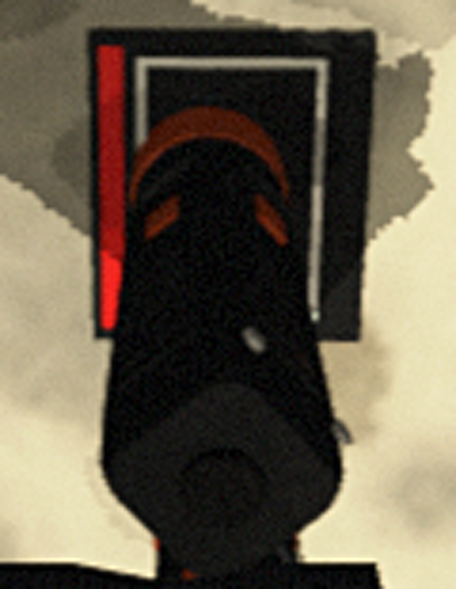

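```bash
python3 - <<'E'
from h import *
import pickle
W=pickle.load(open('wrist6.pkl','rb'));S=pickle.load(open('scene0.pkl','rb'));D=pickle.load(open('side0.pkl','rb'))
c=lambda u,v:(235+u/3.8-.37,190+v/3.8-.37)
s1=lambda u,v:(240+u/3.5-.35,225+v/3.5-.35)
d3=lambda u,v:(220+u/3.4-.35,180+v/3.4-.35)
P=np.array([onz(W,*c(*p),.003) for p in [(89,30),(97,338),(359,340),(375,30)]]);print(P.round(4),P.mean(0),[np.degrees(np.arctan2(*(P[i]-P[j])[1::-1])) for i,j in [(0,1),(3,2),(3,0),(2,1)]],[np.linalg.norm(P[i]-P[j]) for i,j in [(0,1),(3,2),(3,0),(2,1)]])
print([tri(W,c(*a),D,d3(*b)) for a,b in [((89,30),(55,318)),((359,340),(217,430)),((375,30),(186,297)),((97,338),(77,452))]])
print('torch top tri',tri(W,c(222,482),S,s1(199,62)),tri(W,c(222,482),D,d3(102,186)))
print('onz',onz(W,*c(222,482),.179))
print('body x',[onz(W,*c(*p),.17).round(4) for p in [(103,465),(342,465)]])
print('foot',[onz(W,*c(*p),.047).round(4) for p in [(132,200),(289,195),(208,106)]])
E
```

```text
[[ 0.4236 -0.324   0.003 ]
 [ 0.4454 -0.4406  0.003 ]
 [ 0.5416 -0.4232  0.003 ]
 [ 0.5204 -0.3061  0.003 ]] [ 0.48275687 -0.37349183  0.003     ] [np.float64(100.60506371791584), np.float64(100.28183142133075), np.float64(10.50725272942468), np.float64(10.234758131881799)] [np.float64(0.11857387500303485), np.float64(0.11903932044316301), np.float64(0.09837901335363465), np.float64(0.09770935777168128)]
[(array([ 4.24538396e-01, -3.24636449e-01,  2.87505875e-04]), np.float64(0.0020750954118536474)), (array([ 5.42229789e-01, -4.24773228e-01,  1.36417587e-04]), np.float64(0.0003189169149813589)), (array([ 0.52143772, -0.30683155, -0.00064609]), np.float64(0.000578777542186622)), (array([ 0.44708282, -0.4409056 ,  0.00207862]), np.float64(0.0032687972518078943))]
torch top tri (array([ 0.47388832, -0.36776844,  0.17730535]), np.float64(0.001103230912421156)) (array([ 0.47369896, -0.36790248,  0.17675061]), np.float64(0.0005175228338670304))
onz [ 0.47305557 -0.36631178  0.179     ]
body x [array([ 0.449 , -0.3734,  0.17  ]), array([ 0.4987, -0.3639,  0.17  ])]
foot [array([ 0.4478, -0.3648,  0.047 ]), array([ 0.4963, -0.354 ,  0.047 ]), array([ 0.4656, -0.3297,  0.047 ])]
```

Call:
play_rows:
  increments:
    - [-25,4,-4,-0.012,-0.009,0,0]
    - [-25,4,-4,0,0,0,0]
    - [-20,2,-4,0,0,0,0]
    - [0,0,0,0,0,0,0]

```text
clock: 8.95
tcp_pos: [0.4766, -0.3588, 0.2357]
orientation: [-1.998, -2.416, -0.003]
contact_force: [-0.8, -0.6, -0.8]
grip_width: 0.0852
```

```bash
python3 - <<'E'
from h import *
go2(.4738,-.3675,.124,10.3)
E
```

```text
t 8.95 tcp [ 0.4766 -0.3588  0.2357] y-yaw 10.81 z [-0.004  0.006 -1.   ] F [-0.8 -0.6 -0.8] w 0.0852 j [ 0.51  0.35  0.04  1.74 -0.02  1.06  0.75]
dt [ -8.8  -4.1 111.7] drot [-0.003 -0.006  0.009]
```

Call:
play_rows:
  increments:
    - [-9,-4,0,-0.003,-0.006,0.009,0]
    - [0,0,15,0,0,0,0]
    - [0,0,15,0,0,0,0]
    - [0,0,0,0,0,0,0]

```text
clock: 9.35
tcp_pos: [0.475, -0.3644, 0.2018]
orientation: [-2.006, -2.413, -0.002]
contact_force: [-0.4, 0.8, -0.1]
grip_width: 0.0856
```

```bash
python3 - <<'E'
from h import *
go2(.4738,-.3675,.124,10.3)
f=grab_frame('side');save(f,'side7.png')
f=grab_frame('wrist');save(f,'wrist7.png')
E
```

```text
t 9.35 tcp [ 0.475  -0.3644  0.2018] y-yaw 10.51 z [-0.002  0.004 -1.   ] F [-0.4  0.8 -0.1] w 0.0856 j [ 0.52  0.38  0.04  1.77 -0.02  0.99  0.75]
dt [-3.1 -1.6 77.8] drot [-0.001 -0.004  0.004]
```

View pics/wrist7.png

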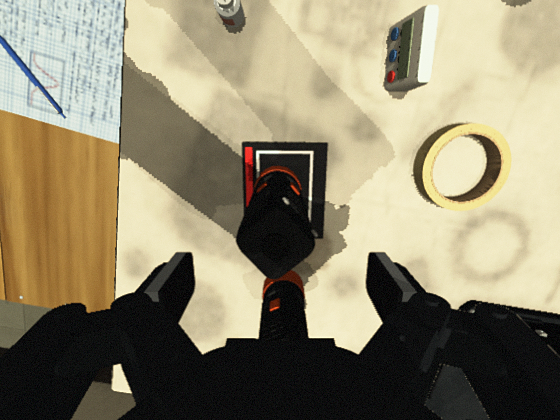

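View pics/side7.png

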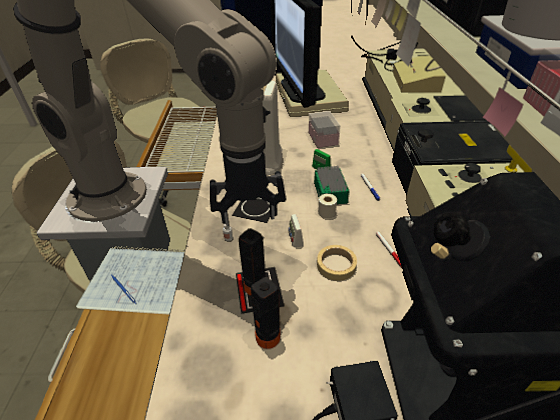

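Call:
play_rows:
  increments:
    - [-3,-2,3,0,-0.004,0.004,0]
    - [0,0,20,0,0,0,0]
    - [0,0,20,0,0,0,0]
    - [0,0,15,0,0,0,0]
    - [0,0,0,0,0,0,0]

```text
clock: 9.95
tcp_pos: [0.477, -0.3702, 0.1483]
orientation: [2.007, 2.403, -0.0]
contact_force: [-0.1, 0.2, -0.6]
grip_width: 0.0853
```

```bash
python3 - <<'E'
from h import *
go2(.4738,-.3675,.122,10.3)
E
```

```text
t 9.95 tcp [ 0.477  -0.3702  0.1483] y-yaw 10.27 z [ 0.008 -0.007 -1.   ] F [-0.1  0.2 -0.6] w 0.0853 j [ 0.52  0.44  0.04  1.82 -0.02  0.87  0.75]
dt [ 3.4 -2.8 26.2] drot [ 0.007  0.008 -0.   ]
```

Call:
play_rows:
  increments:
    - [3,-3,8,0.007,0.008,0,0]
    - [0,0,10,0,0,0,0]
    - [0,0,6,0,0,0,0]
    - [0,0,0,0,0,0,0]

```text
clock: 10.35
tcp_pos: [0.4745, -0.3687, 0.1251]
orientation: [2.012, 2.408, 0.0]
contact_force: [0.9, 0.4, -0.1]
grip_width: 0.0856
```

```bash
python3 - <<'E'
from h import *
go2(.4738,-.3675,.122,10.3)
E
```

```text
t 10.35 tcp [ 0.4745 -0.3687  0.1251] y-yaw 10.25 z [ 0.003 -0.002 -1.   ] F [ 0.9  0.4 -0.1] w 0.0856 j [ 0.53  0.47  0.04  1.84 -0.02  0.83  0.76]
dt [ 1.3 -0.5  3.1] drot [ 0.002  0.003 -0.001]
```

Call:
play_rows:
  increments:
    - [1.3,-0.5,2,0.002,0.003,0,0]
    - [0,0,0,0,0,0,60]
    - [0,0,0,0,0,0,90]
    - [0,0,0,0,0,0,115]
    - [0,0,0,0,0,0,140]
  force: 40

```text
clock: 10.85
tcp_pos: [0.4742, -0.368, 0.1239]
orientation: [2.014, 2.41, 0.001]
contact_force: [0.3, -0.3, -1.9]
grip_width: 0.0515
```

Call:
play_rows:
  increments:
    - [0,0,0,0,0,0,200]
    - [0,0,0,0,0,0,255]
    - [0,0,0,0,0,0,255]
    - [0,0,0,0,0,0,255]
  force: 70

```text
clock: 11.25
tcp_pos: [0.4741, -0.368, 0.1241]
orientation: [2.014, 2.41, 0.001]
contact_force: [-0.1, -0.0, -0.6]
grip_width: 0.0509
```

```bash
python3 - <<'E'
from h import *
go2(.4738,-.3675,.122,10.3)
E
```

```text
t 11.25 tcp [ 0.4741 -0.368   0.1241] y-yaw 10.24 z [ 0.001 -0.001 -1.   ] F [-0.1 -0.  -0.6] w 0.0509 j [ 0.53  0.47  0.04  1.84 -0.02  0.83  0.76]
dt [ 0.5 -0.2  2.1] drot [ 0.001  0.001 -0.001]
```

Opening reads 51 mm where 43 was expected: the torch's squarish grip is held across its diagonal (the diamond in the crop). I'll open, rise clear, turn 45° and grip the flats instead.

Call:
play_rows:
  increments:
    - [0,0,0,0,0,0,90]
    - [0,0,0,0,0,0,0]
    - [0,0,0,0,0,0,0]
    - [0,0,0,0,0,0,0]
    - [0,0,0,0,0,0,0]
  force: 40

```text
clock: 11.75
tcp_pos: [0.4745, -0.368, 0.1243]
orientation: [2.013, 2.409, 0.001]
contact_force: [-0.9, -0.7, -0.1]
grip_width: 0.0852
```

Call:
play_rows:
  increments:
    - [0,0,-20,0,0,0,0]
    - [0,0,-25,0,0,0,0]
    - [0,0,-25,0,0,0,0]
    - [0,0,-15,0,0,0,0]
    - [0,0,0,0,0,0,0]

```text
clock: 12.25
tcp_pos: [0.4739, -0.3675, 0.2114]
orientation: [-2.014, -2.411, -0.001]
contact_force: [0.6, -0.9, 0.8]
grip_width: 0.0854
```

Call:
play_rows:
  increments:
    - [0,0,0,0,0,0.13,0]
    - [0,0,0,0,0,0.13,0]
    - [0,0,0,0,0,0.13,0]
    - [0,0,0,0,0,0.13,0]
    - [0,0,0,0,0,0.13,0]

```text
clock: 12.75
tcp_pos: [0.4724, -0.3667, 0.2074]
orientation: [-2.695, -1.608, 0.002]
contact_force: [-0.1, -0.6, -0.6]
grip_width: 0.0855
```

Call:
play_rows:
  increments:
    - [0,0,0,0,0,0.13,0]
    - [0,0,0,0,0,0,0]

```text
clock: 12.95
tcp_pos: [0.4715, -0.366, 0.2051]
orientation: [-2.796, -1.419, 0.005]
contact_force: [-0.8, 0.2, 0.1]
grip_width: 0.0851
```

```bash
python3 - <<'E'
from h import *
import pickle
go2(.474,-.3678,.122,-35)
for n in ['wrist','scene']:
    f=grab_frame(n);save(f,n+'8.png');pickle.dump(f,open(n+'8.pkl','wb'))
E
```

```text
t 12.95 tcp [ 0.4715 -0.366   0.2051] y-yaw -36.19 z [-0.005  0.004 -1.   ] F [-0.8  0.2  0.1] w 0.0851 j [ 0.39  0.38  0.21  1.78 -0.09  0.99  0.01]
dt [ 0.1  3.6 83.1] drot [-0.007  0.    -0.021]
```

View pics/wrist8.png

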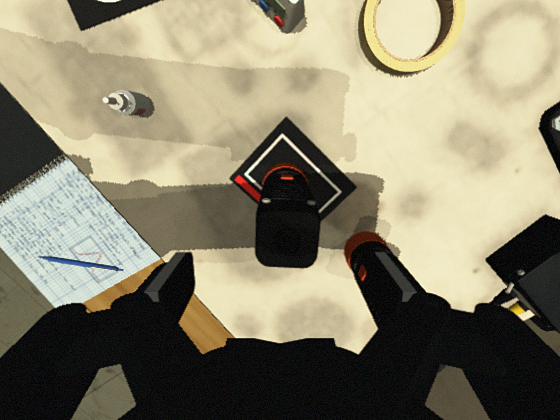

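View pics/scene8.png

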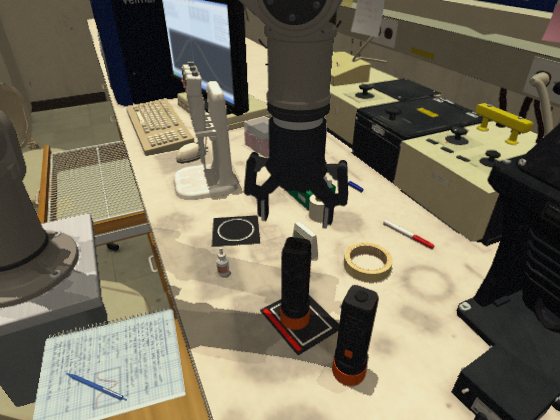

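The torch's square top (287,240) is now aligned with the jaws, and the other torch is 100 mm from the nearest finger. Descending.

Call:
play_rows:
  increments:
    - [0,3.6,13,-0.007,0,-0.021,0]
    - [0,0,20,0,0,0,0]
    - [0,0,20,0,0,0,0]
    - [0,0,10,0,0,0,0]
    - [0,0,0,0,0,0,0]

```text
clock: 13.55
tcp_pos: [0.4749, -0.3685, 0.1399]
orientation: [2.77, 1.478, 0.002]
contact_force: [-0.5, 0.5, -1.0]
grip_width: 0.0855
```

```bash
python3 - <<'E'
from h import *
go2(.474,-.3678,.122,-35)
E
```

```text
t 13.55 tcp [ 0.4749 -0.3685  0.1399] y-yaw -33.82 z [ 0.002 -0.001 -1.   ] F [-0.5  0.5 -1. ] w 0.0855 j [ 0.41  0.46  0.19  1.83 -0.11  0.86  0.06]
dt [ 0.1 -1.2 17.9] drot [ 0.002 -0.     0.021]
```

Call:
play_rows:
  increments:
    - [0,-1.2,8,0.002,0,0.021,0]
    - [0,0,8,0,0,0,0]
    - [0,0,0,0,0,0,40]
    - [0,0,0,0,0,0,90]
    - [0,0,0,0,0,0,120]

```text
clock: 14.05
tcp_pos: [0.4749, -0.3687, 0.1246]
orientation: [2.785, 1.449, 0.003]
contact_force: [-0.1, 0.1, 0.6]
grip_width: 0.0455
```

Call:
play_rows:
  increments:
    - [0,0,0,0,0,0,150]
    - [0,0,0,0,0,0,200]
    - [0,0,0,0,0,0,255]
    - [0,0,0,0,0,0,255]
  force: 70

```text
clock: 14.45
tcp_pos: [0.4751, -0.3688, 0.1252]
orientation: [2.784, 1.449, 0.004]
contact_force: [0.7, 0.9, -1.1]
grip_width: 0.0414
```

```bash
python3 - <<'E'
from h import *
go2(.474,-.3678,.122,-35)
E
```

```text
t 14.45 tcp [ 0.4751 -0.3688  0.1252] y-yaw -35.01 z [ 0.004 -0.002 -1.   ] F [ 0.7  0.9 -1.1] w 0.0414 j [ 0.41  0.48  0.19  1.84 -0.12  0.83  0.05]
dt [ 0.2 -1.5  3.2] drot [ 0.004 -0.001 -0.   ]
```

Call:
play_rows:
  increments:
    - [0,0,-10,0,0,0,255]
    - [0,0,-20,0,0,0,255]
    - [0,0,-25,0,0,0,255]
    - [0,0,-25,0,0,0,255]
    - [0,0,-25,0,0,0,255]

```text
clock: 14.95
tcp_pos: [0.4715, -0.3663, 0.2307]
orientation: [-2.781, -1.447, 0.006]
contact_force: [-0.2, -0.3, -3.4]
grip_width: 0.042
```

```bash
python3 - <<'E'
from h import *
go2(.474,-.3678,.235,-35)
f=grab_frame('scene');save(f,'scene9.png')
E
```

```text
t 14.95 tcp [ 0.4715 -0.3663  0.2307] y-yaw -35.01 z [-0.006  0.004 -1.   ] F [-0.2 -0.3 -3.4] w 0.042 j [ 0.39  0.36  0.21  1.76 -0.09  1.05  0.02]
dt [ 0.3  2.9 -4.4] drot [-0.008  0.    -0.   ]
```

View pics/scene9.png

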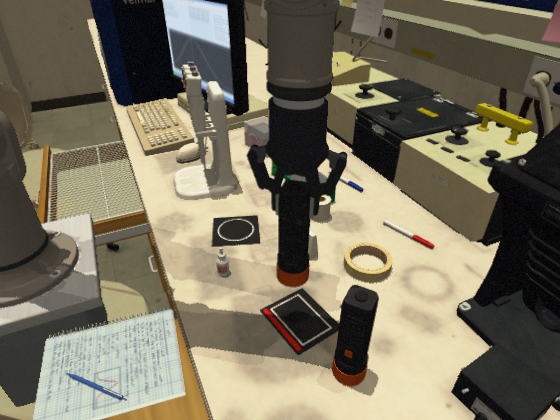

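Torch lifted. Its pad (300,318) is clear and the dropper (222,263) is undisturbed. Moving across to the circle pad.

Call:
play_rows:
  increments:
    - [20,-14,-4,-0.008,0,0,255]
    - [30,-22,0,0,0,0,255]
    - [30,-22,0,0,0,0,255]
    - [30,-22,0,0,0,0,255]
    - [30,-22,0,0,0,0,255]

```text
clock: 15.5
tcp_pos: [0.4697, -0.197, 0.2419]
orientation: [2.782, 1.426, 0.009]
contact_force: [0.0, 1.1, -3.3]
grip_width: 0.0417
```

```bash
python3 - <<'E'
from h import *
go2(.4653,-.0716,.235,-35)
E
```

```text
t 15.5 tcp [ 0.4697 -0.197   0.2419] y-yaw -35.71 z [ 0.012 -0.011 -1.   ] F [ 0.   1.1 -3.3] w 0.0417 j [ 0.15  0.18  0.14  1.95 -0.02  0.99 -0.33]
dt [ 99.3 -76.9   5.5] drot [ 0.016  0.002 -0.012]
```

Call:
play_rows:
  increments:
    - [30,-23,0,0.016,0.002,-0.012,255]
    - [30,-23,0,0,0,0,255]
    - [25,-19,0,0,0,0,255]
    - [10,-8,0,0,0,0,255]
    - [0,0,0,0,0,0,255]

```text
clock: 16.0
tcp_pos: [0.4627, -0.0667, 0.2423]
orientation: [-2.779, -1.461, -0.002]
contact_force: [-0.0, -0.3, -3.3]
grip_width: 0.0414
```

```bash
python3 - <<'E'
from h import *
go2(.4653,-.0716,.145,-35)
E
```

```text
t 16.0 tcp [ 0.4627 -0.0667  0.2423] y-yaw -34.52 z [ 0.001  0.002 -1.   ] F [-0.  -0.3 -3.3] w 0.0414 j [-0.02  0.12  0.03  2.02 -0.01  1.   -0.59]
dt [-2.8  5.  97.3] drot [-0.001 -0.002  0.008]
```

Now lower toward the pad, stopping well short for a look.

Call:
play_rows:
  increments:
    - [-3,5,15,0,-0.002,0.008,255]
    - [0,0,22,0,0,0,255]
    - [0,0,22,0,0,0,255]
    - [0,0,20,0,0,0,255]
    - [0,0,0,0,0,0,255]

```text
clock: 16.5
tcp_pos: [0.4662, -0.0774, 0.1626]
orientation: [2.786, 1.443, 0.004]
contact_force: [0.4, 0.1, -3.5]
grip_width: 0.0413
```

```bash
python3 - <<'E'
from h import *
import pickle
go2(.4653,-.0716,.135,-35)
for n in ['wrist','scene','side']:
    f=grab_frame(n);save(f,n+'10.png');pickle.dump(f,open(n+'10.pkl','wb'))
S=cv2.imread('pics/scene10.png');D=cv2.imread('pics/side10.png')
a=cv2.resize(S[120:270,190:290],None,fx=4,fy=4,interpolation=cv2.INTER_CUBIC)
b=cv2.resize(D[120:270,210:310],None,fx=4,fy=4,interpolation=cv2.INTER_CUBIC)
cv2.imwrite('pics/c10.png',np.hstack([a,b]))
E
```

```text
t 16.5 tcp [ 0.4662 -0.0774  0.1626] y-yaw -35.24 z [ 0.004 -0.002 -1.   ] F [ 0.4  0.1 -3.5] w 0.0413 j [-0.    0.23  0.04  2.1  -0.01  0.81 -0.57]
dt [ 4.2 -4.2 27.6] drot [ 0.004 -0.    -0.004]
```

View pics/c10.png

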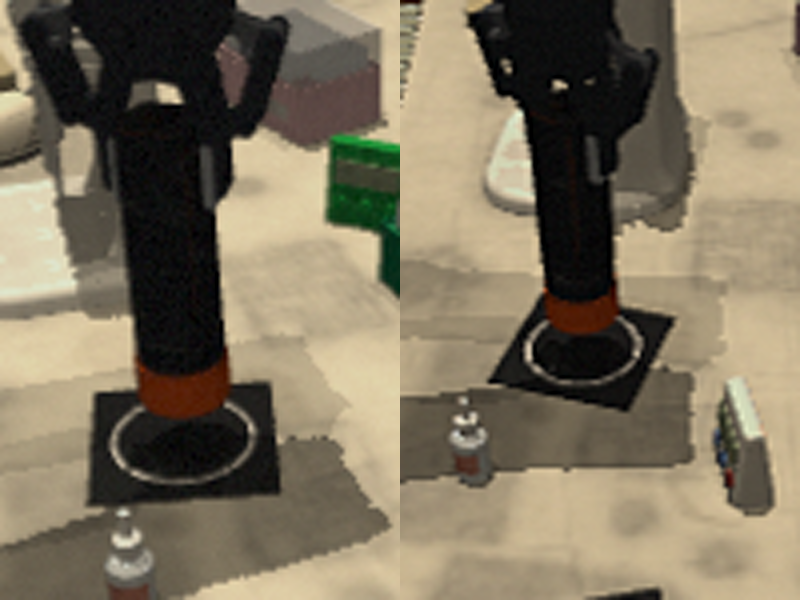

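View pics/wrist10.png

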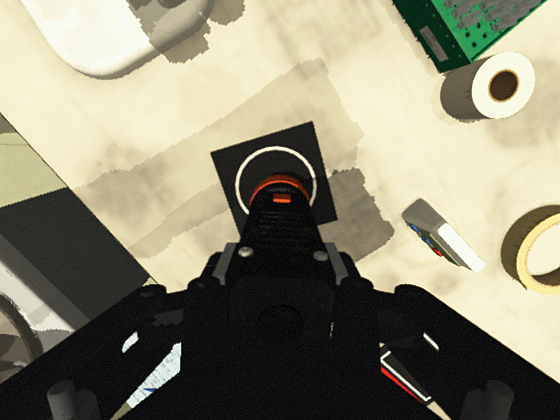

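The torch hangs straight over the circle (scene ~(236,230), side ~(352,207)), with gripper and pipette stand clear of each other.

Call:
play_rows:
  increments:
    - [4,-4,8,0.004,0,-0.004,255]
    - [0,0,10,0,0,0,255]
    - [0,0,8,0,0,0,255]
    - [0,0,0,0,0,0,255]

```text
clock: 17.05
tcp_pos: [0.4701, -0.0712, 0.1403]
orientation: [2.782, 1.449, 0.017]
contact_force: [-0.7, 0.9, -1.9]
grip_width: 0.0416
```

```bash
python3 - <<'E'
from h import *
import pickle
go2(.4653,-.0716,.126,-35)
for n in ['wrist','scene','side']:
    f=grab_frame(n);save(f,n+'11.png');pickle.dump(f,open(n+'11.pkl','wb'))
S=cv2.imread('pics/scene11.png');D=cv2.imread('pics/side11.png')
a=cv2.resize(S[170:250,200:270],None,fx=5.6,fy=5.6,interpolation=cv2.INTER_CUBIC)
b=cv2.resize(D[160:240,220:290],None,fx=5.6,fy=5.6,interpolation=cv2.INTER_CUBIC)
cv2.imwrite('pics/c11.png',np.hstack([a,b]))
E
```

```text
t 17.05 tcp [ 0.4701 -0.0712  0.1403] y-yaw -34.97 z [ 0.012  0.    -1.   ] F [-0.7  0.9 -1.9] w 0.0416 j [-0.01  0.26  0.03  2.12 -0.01  0.75 -0.58]
dt [-3.2 -3.9 14.3] drot [ 0.01  -0.007  0.001]
```

View pics/c11.png

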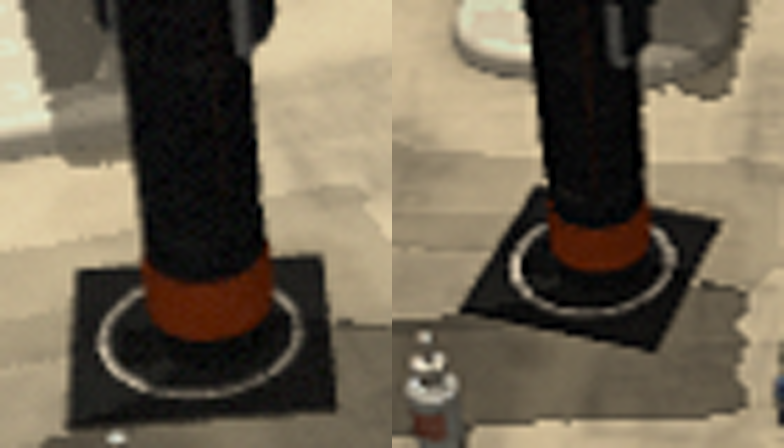

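Call:
play_rows:
  increments:
    - [-3,-4,2,0.01,-0.007,0,255]
    - [0,0,0,0,0,0,255]
    - [0,0,4,0,0,0,255]
    - [0,0,0,0,0,0,255]

```text
clock: 17.6
tcp_pos: [0.466, -0.0717, 0.1356]
orientation: [2.786, 1.45, 0.003]
contact_force: [0.2, 0.8, -3.9]
grip_width: 0.0414
```

```bash
python3 - <<'E'
from h import *
go2(.4653,-.0716,.126,-35)
E
```

```text
t 17.6 tcp [ 0.466  -0.0717  0.1356] y-yaw -35.0 z [ 0.002  0.    -1.   ] F [ 0.2  0.8 -3.9] w 0.0414 j [-0.01  0.27  0.03  2.12 -0.01  0.75 -0.58]
dt [-0.3 -0.6  9.6] drot [ 0.001 -0.001 -0.   ]
```

Call:
play_rows:
  increments:
    - [0,-0.6,3,0,0,0,255]
    - [0,0,3,0,0,0,255]
    - [0,0,2,0,0,0,255]
    - [0,0,0,0,0,0,255]

```text
clock: 18.0
tcp_pos: [0.4655, -0.0714, 0.1268]
orientation: [2.786, 1.45, 0.003]
contact_force: [-0.1, -0.8, -2.4]
grip_width: 0.0414
```

Call:
play_rows:
  increments:
    - [0,0,1,0,0,0,255]
    - [0,0,0,0,0,0,255]

```text
clock: 18.2
tcp_pos: [0.4655, -0.0713, 0.1257]
orientation: [2.786, 1.45, 0.003]
contact_force: [0.2, 0.5, -3.0]
grip_width: 0.0409
```

Call:
play_rows:
  increments:
    - [0,0,0.7,0,0,0,255]

```text
clock: 18.3
tcp_pos: [0.4657, -0.0714, 0.125]
orientation: [2.786, 1.45, 0.003]
contact_force: [-0.3, -0.2, -0.2]
grip_width: 0.0413
```

Call:
play_rows:
  increments:
    - [0,0,0.7,0,0,0,255]

```text
clock: 18.4
tcp_pos: [0.4658, -0.0713, 0.125]
orientation: [2.786, 1.45, 0.003]
contact_force: [-5.0, 0.0, 12.6]
grip_width: 0.0417
```

```bash
python3 - <<'E'
from h import *
go2(.4653,-.0716,.1252,-35)
E
```

```text
t 18.4 tcp [ 0.4658 -0.0713  0.125 ] y-yaw -35.01 z [ 0.002  0.    -1.   ] F [-5.   0.  12.6] w 0.0417 j [-0.01  0.29  0.03  2.13 -0.01  0.72 -0.58]
dt [-0.5 -0.3 -0.2] drot [ 0.002 -0.001 -0.   ]
```

Touchdown at z = 0.125. Opening slowly.

Call:
play_rows:
  increments:
    - [0,0,0,0,0,0,125]
    - [0,0,0,0,0,0,100]
    - [0,0,0,0,0,0,60]
    - [0,0,0,0,0,0,0]
    - [0,0,0,0,0,0,0]
  force: 30

```text
clock: 18.9
tcp_pos: [0.4674, -0.0714, 0.1261]
orientation: [2.785, 1.449, 0.008]
contact_force: [1.2, 1.0, 0.2]
grip_width: 0.0854
```

```bash
python3 - <<'E'
from h import *
import pickle
go2(.4653,-.0716,.1252,-35)
f=grab_frame('scene');save(f,'scene12.png')
E
```

```text
t 18.9 tcp [ 0.4674 -0.0714  0.1261] y-yaw -35.01 z [ 0.006  0.    -1.   ] F [1.2 1.  0.2] w 0.0854 j [-0.01  0.29  0.03  2.13 -0.01  0.72 -0.58]
dt [-1.3 -1.7  0.9] drot [ 0.004 -0.003 -0.   ]
```

View pics/scene12.png

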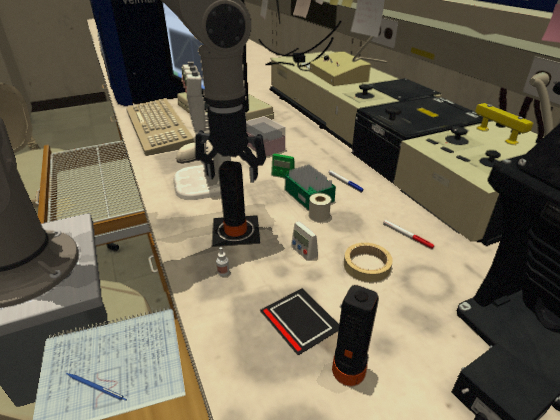

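The torch stands in the circle at (236,230), and the timer pad (300,318) is free. Retracting straight up.

Call:
play_rows:
  increments:
    - [0,0,-15,0,0,0,0]
    - [0,0,-25,0,0,0,0]
    - [0,0,-25,0,0,0,0]
    - [0,0,-25,0,0,0,0]
    - [0,0,-15,0,0,0,0]

```text
clock: 19.45
tcp_pos: [0.4646, -0.0714, 0.2321]
orientation: [-2.786, -1.45, 0.002]
contact_force: [0.9, 0.6, 0.2]
grip_width: 0.0852
```

```bash
python3 - <<'E'
from h import *
import pickle
go2(.578,-.206,None,-35)
for n in ['scene','side','wrist']:
    f=grab_frame(n);save(f,n+'13.png');pickle.dump(f,open(n+'13.pkl','wb'))
S=cv2.imread('pics/scene13.png');D=cv2.imread('pics/side13.png')
a=cv2.resize(S[155:275,200:300],None,fx=4,fy=4,interpolation=cv2.INTER_CUBIC)
b=cv2.resize(D[140:260,220:320],None,fx=4,fy=4,interpolation=cv2.INTER_CUBIC)
cv2.imwrite('pics/c13.png',np.hstack([a,b]))
E
```

```text
t 19.45 tcp [ 0.4646 -0.0714  0.2321] y-yaw -35.01 z [-0.001  0.    -1.   ] F [0.9 0.6 0.2] w 0.0852 j [-0.02  0.14  0.04  2.03 -0.01  0.98 -0.58]
dt [-45.2 170.1  -0.2] drot [-0.001  0.001 -0.   ]
```

View pics/c13.png

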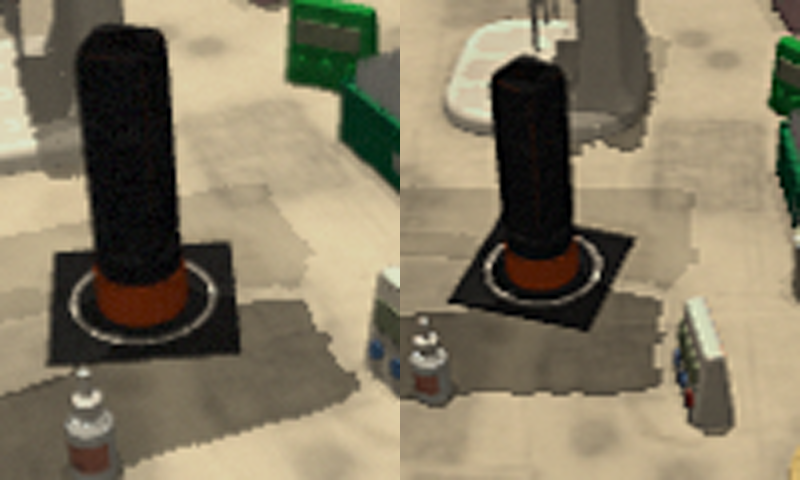

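View pics/wrist13.png

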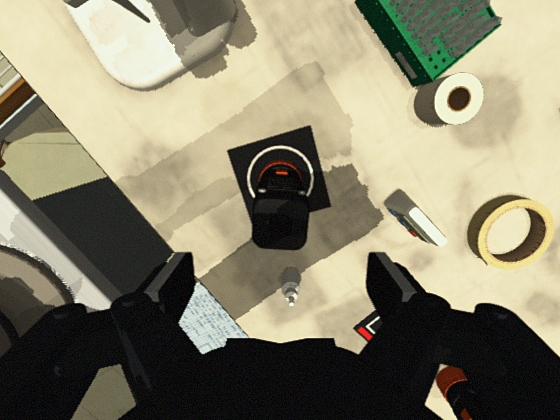

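The torch is upright and inside the ring in both views. The timer stands untouched at wrist px (413,215). Moving back above it.

Call:
play_rows:
  increments:
    - [-9,34,0,0,0,0,0]
    - [-9,34,0,0,0,0,0]
    - [-9,34,0,0,0,0,0]
    - [-9,34,0,0,0,0,0]
    - [-9,34,0,0,0,0,0]

```text
clock: 20.1
tcp_pos: [0.577, -0.204, 0.223]
orientation: [-2.772, -1.46, 0.013]
contact_force: [0.2, 0.2, -0.6]
grip_width: 0.0853
```

Call:
play_rows:
  increments:
    - [0,0,0,0,0,-0.13,0]
    - [0,0,0,0,0,-0.13,0]
    - [0,0,0,0,0,-0.13,0]
    - [0,0,0,0,0,-0.13,0]
    - [0,0,0,0,0,-0.13,0]

```text
clock: 20.6
tcp_pos: [0.5752, -0.2089, 0.2117]
orientation: [-2.133, -2.278, 0.022]
contact_force: [-0.3, -0.6, 0.8]
grip_width: 0.0855
```

Call:
play_rows:
  increments:
    - [0,0,0,0,0,-0.13,0]
    - [0,0,0,0,0,0,0]

```text
clock: 20.8
tcp_pos: [0.5735, -0.2085, 0.2078]
orientation: [-1.968, -2.413, 0.023]
contact_force: [0.7, -0.2, 0.0]
grip_width: 0.0856
```

```bash
python3 - <<'E'
from h import *
import pickle
go2(.578,-.206,.1,10.3)
for n in ['wrist']:
    f=grab_frame(n);save(f,n+'14.png');pickle.dump(f,open(n+'14.pkl','wb'))
S=cv2.imread('pics/scene13.png');
cv2.imwrite('pics/c14s.png',cv2.resize(S[280:360,250:350],None,fx=6,fy=6,interpolation=cv2.INTER_CUBIC))
E
```

```text
t 20.8 tcp [ 0.5735 -0.2085  0.2078] y-yaw 11.62 z [-0.031  0.006 -1.   ] F [ 0.7 -0.2  0. ] w 0.0856 j [ 0.28  0.41 -0.04  1.71  0.02  1.05  0.43]
dt [  0.2   8.  107.6] drot [-0.029 -0.012  0.023]
```

View pics/wrist14.png

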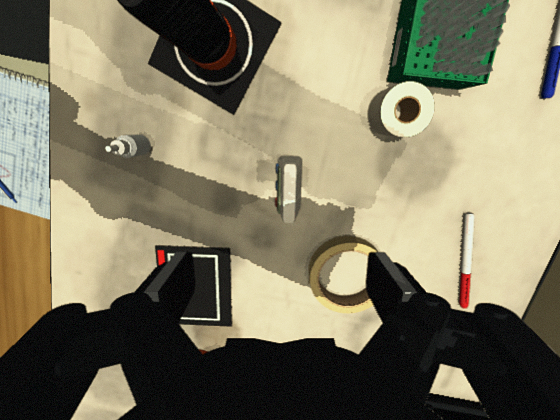

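View pics/c14s.png

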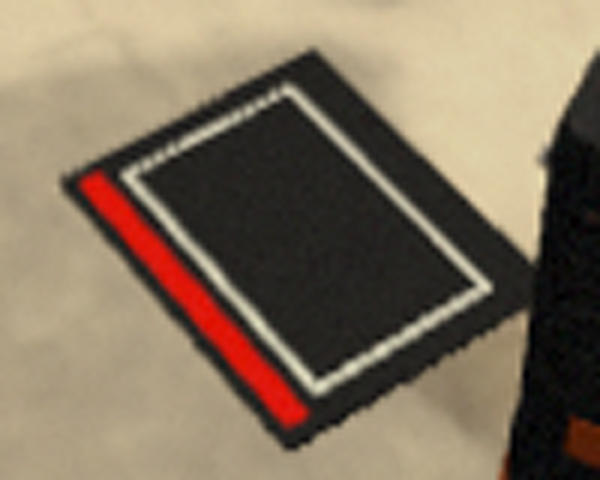

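The rectangle is fully visible: crop corners (121,176), (289,85), (493,287), (316,396). The timer stands at wrist px (289,188).

```bash
python3 - <<'E'
from h import *
import pickle
S=pickle.load(open('scene13.pkl','rb'))
c=lambda u,v:(250+u/6-.42,280+v/6-.42)
P=np.array([onz(S,*c(*p),.003) for p in [(121,176),(316,396),(493,287),(289,85)]])
print(P.round(4),P.mean(0).round(4),[np.degrees(np.arctan2(*(P[i]-P[j])[1::-1])).round(2) for i,j in [(0,1),(3,2),(3,0),(2,1)]],[np.linalg.norm(P[i]-P[j]).round(4) for i,j in [(0,1),(3,2),(3,0),(2,1)]])
w=cv2.imread('pics/wrist14.png')
cv2.imwrite('pics/w14c.png',cv2.resize(w[145:235,255:325],None,fx=6,fy=6,interpolation=cv2.INTER_CUBIC))
E
```

```text
[[ 0.4403 -0.3326  0.003 ]
 [ 0.4581 -0.4303  0.003 ]
 [ 0.5233 -0.4182  0.003 ]
 [ 0.505  -0.3202  0.003 ]] [ 0.4817 -0.3753  0.003 ] [np.float64(100.36), np.float64(100.59), np.float64(10.84), np.float64(10.54)] [np.float64(0.0993), np.float64(0.0997), np.float64(0.0659), np.float64(0.0663)]
```

View pics/w14c.png

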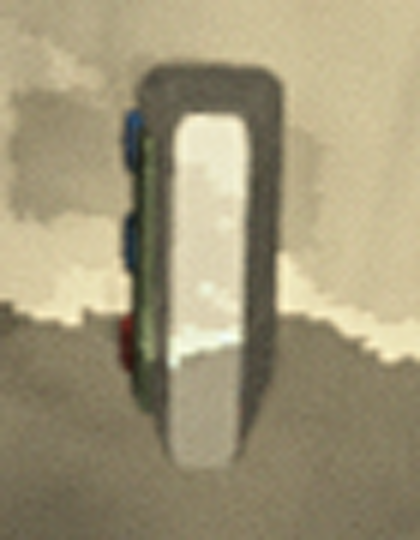

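```bash
python3 - <<'E'
from h import *
import pickle
W=pickle.load(open('wrist14.pkl','rb'))
c=lambda u,v:(255+u/6-.42,145+v/6-.42)
T=np.array([onz(W,*c(*p),.062) for p in [(174,113),(249,113),(237,467),(166,467)]]);print('top',T.round(4),T.mean(0).round(4),[np.degrees(np.arctan2(*(T[i]-T[j])[1::-1])).round(2) for i,j in [(0,3),(1,2)]])
B=np.array([onz(W,*c(*p),.0) for p in [(140,64),(285,64)]]);print('foot',B.round(4),np.degrees(np.arctan2(*(B[1]-B[0])[1::-1])), B.mean(0)-.033*np.array([np.cos(np.radians(100.5)),np.sin(np.radians(100.5)),0]))
E
```

```text
top [[ 0.5669 -0.1765  0.062 ]
 [ 0.5791 -0.174   0.062 ]
 [ 0.5904 -0.2347  0.062 ]
 [ 0.5782 -0.2373  0.062 ]] [ 0.5787 -0.2056  0.062 ] [np.float64(100.5), np.float64(100.5)]
foot [[ 0.5589 -0.1762  0.    ]
 [ 0.5872 -0.1703  0.    ]] 11.782141032336632 [ 0.57902379 -0.20574022  0.        ]
```

Call:
play_rows:
  increments:
    - [0,8,20,-0.029,-0.012,0.02,0]
    - [0,0,25,0,0,0,0]
    - [0,0,25,0,0,0,0]
    - [0,0,20,0,0,0,0]
    - [0,0,0,0,0,0,0]

```text
clock: 21.35
tcp_pos: [0.5799, -0.2064, 0.1118]
orientation: [-2.037, -2.39, 0.001]
contact_force: [-0.5, -0.6, -0.6]
grip_width: 0.0853
```

```bash
python3 - <<'E'
from h import *
go2(.578,-.2058,.0145,10.5)
E
```

```text
t 21.35 tcp [ 0.5799 -0.2064  0.1118] y-yaw 9.12 z [-0.001 -0.    -1.   ] F [-0.5 -0.6 -0.6] w 0.0853 j [ 0.27  0.51 -0.04  1.8   0.03  0.83  0.38]
dt [ 0.9 -1.7 97.3] drot [-0.001 -0.    -0.024]
```

Call:
play_rows:
  increments:
    - [1,-2,20,0,0,-0.024,0]
    - [0,0,25,0,0,0,0]
    - [0,0,20,0,0,0,0]
    - [0,0,12,0,0,0,0]
    - [0,0,0,0,0,0,0]

```text
clock: 21.85
tcp_pos: [0.5799, -0.2063, 0.0352]
orientation: [2.019, 2.403, 0.0]
contact_force: [-0.2, 0.7, 0.3]
grip_width: 0.0855
```

```bash
python3 - <<'E'
from h import *
go2(.578,-.2058,.0145,10.5)
E
```

```text
t 21.85 tcp [ 0.5799 -0.2063  0.0352] y-yaw 9.92 z [ 0.002 -0.002 -1.   ] F [-0.2  0.7  0.3] w 0.0855 j [ 0.27  0.62 -0.04  1.84  0.04  0.68  0.38]
dt [ 0.9 -1.8 20.7] drot [ 0.002  0.002 -0.01 ]
```

Call:
play_rows:
  increments:
    - [1,-2,10,0.002,0.002,-0.01,0]
    - [0,0,9,0,0,0,0]
    - [0,0,0,0,0,0,0]

```text
clock: 22.15
tcp_pos: [0.5794, -0.2062, 0.0172]
orientation: [2.008, 2.412, 0.002]
contact_force: [-0.0, 0.5, 0.4]
grip_width: 0.0852
```

```bash
python3 - <<'E'
from h import *
go2(.578,-.2058,.0145,10.5)
E
```

```text
t 22.15 tcp [ 0.5794 -0.2062  0.0172] y-yaw 10.45 z [ 0.003 -0.001 -1.   ] F [-0.   0.5  0.4] w 0.0852 j [ 0.27  0.64 -0.04  1.85  0.04  0.65  0.39]
dt [ 0.7 -1.3  2.7] drot [ 0.003  0.002 -0.001]
```

Call:
play_rows:
  increments:
    - [0.7,-1.3,2.5,0.003,0.002,0,0]
    - [0,0,0,0,0,0,80]
    - [0,0,0,0,0,0,150]
    - [0,0,0,0,0,0,200]
    - [0,0,0,0,0,0,255]

```text
clock: 22.65
tcp_pos: [0.579, -0.2061, 0.016]
orientation: [2.009, 2.413, 0.002]
contact_force: [-0.5, -0.6, 0.8]
grip_width: 0.0283
```

Call:
play_rows:
  increments:
    - [0,0,0,0,0,0,255]
    - [0,0,0,0,0,0,255]
    - [0,0,0,0,0,0,255]
  force: 30

```text
clock: 22.95
tcp_pos: [0.5792, -0.2062, 0.0163]
orientation: [2.009, 2.412, 0.002]
contact_force: [-0.3, -0.8, -0.2]
grip_width: 0.0248
```

```bash
python3 - <<'E'
from h import *
go2(.578,-.2058,.0145,10.5)
E
```

```text
t 22.95 tcp [ 0.5792 -0.2062  0.0163] y-yaw 10.42 z [ 0.002 -0.    -1.   ] F [-0.3 -0.8 -0.2] w 0.0248 j [ 0.27  0.64 -0.04  1.85  0.04  0.65  0.39]
dt [ 0.6 -1.1  1.8] drot [ 0.002  0.001 -0.001]
```

Call:
play_rows:
  increments:
    - [0,0,-12,0,0,0,255]
    - [0,0,-20,0,0,0,255]
    - [0,0,-25,0,0,0,255]
    - [0,0,-25,0,0,0,255]
    - [0,0,-15,0,0,0,255]

```text
clock: 23.45
tcp_pos: [0.5765, -0.2054, 0.1162]
orientation: [-2.008, -2.411, 0.002]
contact_force: [-0.6, 0.1, -0.5]
grip_width: 0.0244
```

Call:
play_rows:
  increments:
    - [-24,-20,0,0,0,0,255]
    - [-24,-20,0,0,0,0,255]
    - [-24,-20,0,0,0,0,255]
    - [-24,-20,0,0,0,0,255]
    - [-24,-20,0,0,0,0,255]

```text
clock: 23.95
tcp_pos: [0.5047, -0.34, 0.1242]
orientation: [1.992, 2.422, 0.01]
contact_force: [0.1, -0.1, -0.0]
grip_width: 0.0245
```

```bash
python3 - <<'E'
from h import *
go2(.482,-.3745,.1,10.5)
E
```

```text
t 23.95 tcp [ 0.5047 -0.34    0.1242] y-yaw 11.12 z [ 0.008  0.002 -1.   ] F [ 0.1 -0.1 -0. ] w 0.0245 j [ 0.51  0.48 -0.03  1.82  0.01  0.83  0.68]
dt [-29.5 -29.1  24. ] drot [ 0.008 -0.     0.011]
```

Call:
play_rows:
  increments:
    - [-15,-15,0,0.008,0,0.011,255]
    - [-14,-14,0,0,0,0,255]
    - [0,0,10,0,0,0,255]
    - [0,0,15,0,0,0,255]
    - [0,0,0,0,0,0,255]

```text
clock: 24.45
tcp_pos: [0.4777, -0.3793, 0.0999]
orientation: [2.019, 2.405, -0.003]
contact_force: [-0.1, -0.6, -2.0]
grip_width: 0.0245
```

```bash
python3 - <<'E'
from h import *
go2(.482,-.3745,.05,10.5)
f=grab_frame('wrist');save(f,'wrist15.png')
f=grab_frame('scene');save(f,'scene15.png')
E
```

```text
t 24.45 tcp [ 0.4777 -0.3793  0.0999] y-yaw 9.97 z [-0.001 -0.002 -1.   ] F [-0.1 -0.6 -2. ] w 0.0245 j [ 0.58  0.52 -0.01  1.83  0.01  0.8   0.73]
dt [ 4.   5.1 49.9] drot [-0.001  0.002 -0.009]
```

View pics/wrist15.png

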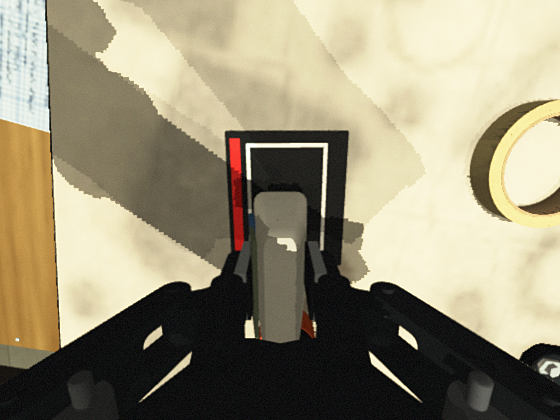

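View pics/scene15.png

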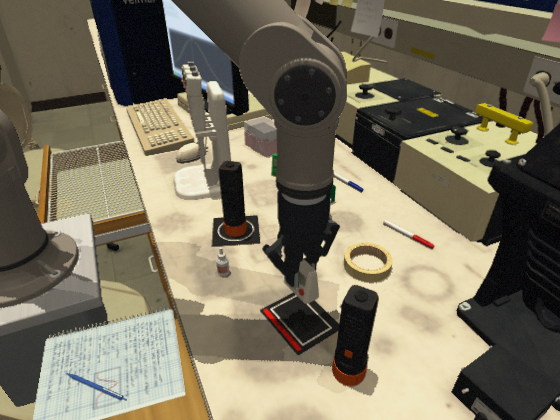

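The timer hangs square over the rectangle with its display side toward the red stripe (235,190). The second torch is clear. Lowering in stages.

Call:
play_rows:
  increments:
    - [4,5,10,-0.001,0.002,-0.009,255]
    - [0,0,15,0,0,0,255]
    - [0,0,15,0,0,0,255]
    - [0,0,8,0,0,0,255]
    - [0,0,0,0,0,0,255]

```text
clock: 25.05
tcp_pos: [0.4861, -0.3712, 0.0491]
orientation: [2.0, 2.42, 0.004]
contact_force: [0.5, 0.0, -0.4]
grip_width: 0.0248
```

```bash
python3 - <<'E'
from h import *
go2(.482,-.3745,.0193,10.5)
E
```

```text
t 25.05 tcp [ 0.4861 -0.3712  0.0491] y-yaw 10.87 z [ 0.003  0.    -1.   ] F [ 0.5  0.  -0.4] w 0.0248 j [ 0.57  0.59 -0.02  1.85  0.01  0.7   0.73]
dt [-2.4 -4.7 29.8] drot [0.003 0.    0.006]
```

Call:
play_rows:
  increments:
    - [-2.4,-4.5,8,0.003,0,0.006,255]
    - [0,0,8,0,0,0,255]
    - [0,0,5,0,0,0,255]
    - [0,0,0,0,0,0,255]

```text
clock: 25.45
tcp_pos: [0.4813, -0.3754, 0.0262]
orientation: [-2.01, -2.414, 0.001]
contact_force: [0.5, -0.4, -0.9]
grip_width: 0.0249
```

```bash
python3 - <<'E'
from h import *
go2(.482,-.3745,.0193,10.5)
f=grab_frame('wrist');save(f,'wrist16.png')
E
```

```text
t 25.45 tcp [ 0.4813 -0.3754  0.0262] y-yaw 10.43 z [-0.001 -0.001 -1.   ] F [ 0.5 -0.4 -0.9] w 0.0249 j [ 0.57  0.63 -0.02  1.85  0.02  0.66  0.73]
dt [0.8 0.8 6.9] drot [-0.001  0.    -0.001]
```

View pics/wrist16.png

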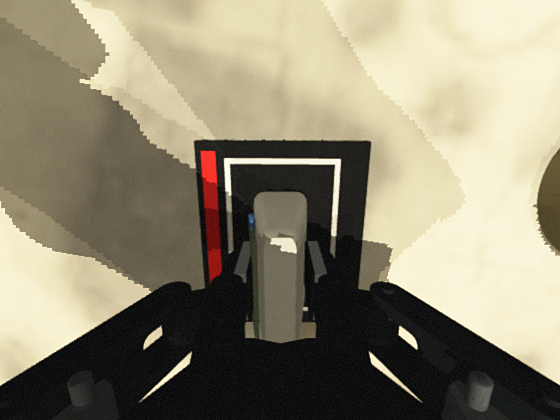

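Centred: the foot edge (280,193) is midway between the printed lines (228 and 337) and square to them. Setting it down.

Call:
play_rows:
  increments:
    - [0.8,0.5,3,0,0,0,255]
    - [0,0,2,0,0,0,255]
    - [0,0,1,0,0,0,255]
    - [0,0,0,0,0,0,255]

```text
clock: 25.9
tcp_pos: [0.4829, -0.3749, 0.0211]
orientation: [2.009, 2.412, -0.0]
contact_force: [0.4, -0.4, -1.7]
grip_width: 0.0247
```

Call:
play_rows:
  increments:
    - [0,0,1,0,0,0,255]

```text
clock: 26.0
tcp_pos: [0.4831, -0.375, 0.0203]
orientation: [2.008, 2.412, -0.0]
contact_force: [0.6, -0.7, -2.0]
grip_width: 0.0244
```

Call:
play_rows:
  increments:
    - [0,0,0.8,0,0,0,255]

```text
clock: 26.1
tcp_pos: [0.4831, -0.3751, 0.0196]
orientation: [2.008, 2.412, -0.0]
contact_force: [-0.1, 0.9, -0.2]
grip_width: 0.0249
```

Call:
play_rows:
  increments:
    - [0,0,0.8,0,0,0,255]

```text
clock: 26.2
tcp_pos: [0.4833, -0.3751, 0.0192]
orientation: [2.008, 2.412, -0.0]
contact_force: [-1.7, 1.1, 9.9]
grip_width: 0.0245
```

Contact. Releasing and retracting.

Call:
play_rows:
  increments:
    - [0,0,0,0,0,0,200]
    - [0,0,0,0,0,0,160]
    - [0,0,0,0,0,0,80]
    - [0,0,0,0,0,0,0]
    - [0,0,0,0,0,0,0]

```text
clock: 26.7
tcp_pos: [0.4837, -0.3755, 0.0196]
orientation: [2.007, 2.411, 0.0]
contact_force: [-0.1, -0.6, 0.3]
grip_width: 0.0738
```

Call:
play_rows:
  increments:
    - [0,0,0,0,0,0,0]
    - [0,0,-15,0,0,0,0]
    - [0,0,-25,0,0,0,0]
    - [0,0,-30,0,0,0,0]
    - [0,0,-30,0,0,0,0]

```text
clock: 27.2
tcp_pos: [0.4808, -0.3734, 0.1209]
orientation: [-2.007, -2.411, 0.001]
contact_force: [-0.4, 0.4, 0.0]
grip_width: 0.0853
```

Call:
play_rows:
  increments:
    - [0,0,-40,0,0,0,0]
    - [0,0,-40,0,0,0,0]
    - [0,0,-20,0,0,0,0]
    - [0,0,0,0,0,0,0]

```text
clock: 27.6
tcp_pos: [0.4826, -0.3748, 0.2346]
orientation: [2.006, 2.409, 0.001]
contact_force: [0.6, -0.2, -0.2]
grip_width: 0.0851
```

```bash
python3 - <<'E'
from h import *
import pickle
st()
for n in ['scene','side','wrist']:
    f=grab_frame(n);save(f,n+'17.png');pickle.dump(f,open(n+'17.pkl','wb'))
w=cv2.imread('pics/wrist17.png')
E
```

```text
t 27.6 tcp [ 0.4826 -0.3748  0.2346] y-yaw 10.43 z [ 0.006 -0.004 -1.   ] F [ 0.6 -0.2 -0.2] w 0.0851 j [ 0.57  0.37 -0.01  1.72  0.    1.05  0.74]
```

View pics/wrist17.png

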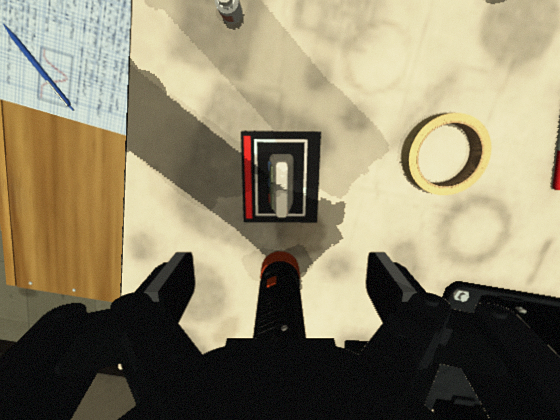

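View pics/scene17.png

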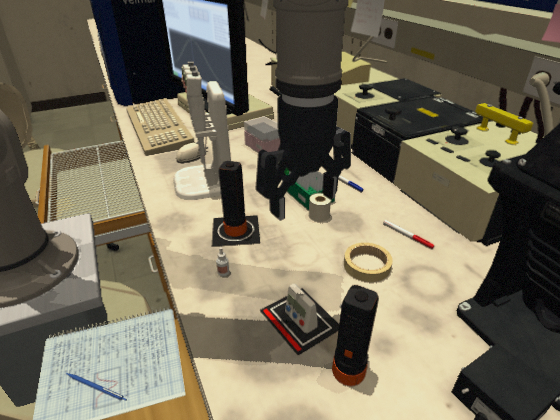

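View pics/side17.png

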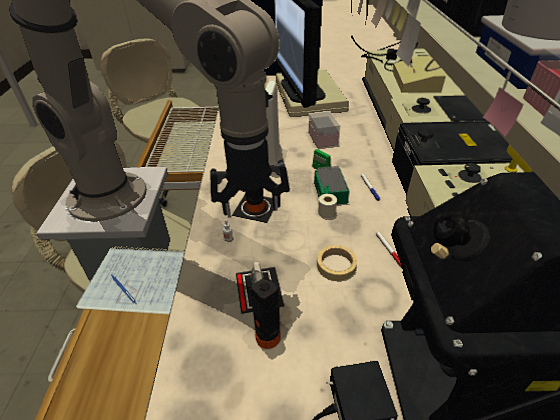

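The timer stands in the rectangle (wrist 280,186), display to the red stripe, and the torch stands in its ring (scene 236,230). One enlarged check before handing in.

```bash
python3 - <<'E'
import cv2,numpy as np
w=cv2.imread('pics/wrist17.png');s=cv2.imread('pics/scene17.png')
a=cv2.resize(w[125:230,235:330],None,fx=4,fy=4,interpolation=cv2.INTER_CUBIC)
b=cv2.resize(s[155:260,200:295],None,fx=4,fy=4,interpolation=cv2.INTER_CUBIC)
cv2.imwrite('pics/c17.png',np.hstack([a,b]))
E
```

```text
(no output)
```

View pics/c17.png

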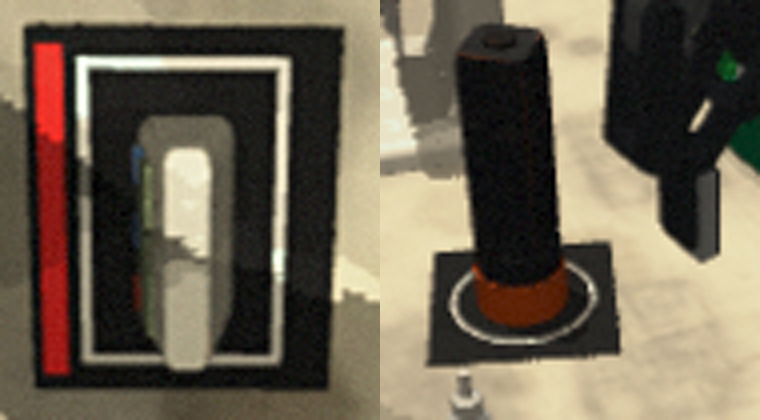

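```bash
python3 - <<'E'
from bench import r
print(r.get_obs()['clock'],r.hand_in())
E
```

```text
the job is handed in; nothing more can be done
27.75 None
```

The torch and the timer have been exchanged, and the job was handed in at 27.75 s of the 72 s allowed. I parked the timer on free bench, moved the leftmost torch into the circle, then set the timer in its rectangle. Each object was lowered until contact was felt (about 10–13 N) before the gripper opened.

**Last checks:**
- **Torch:** it stands upright, fully inside the white ring, in the scene view and a zoomed crop of it.
- **Timer:** it stands upright and parallel to the printed rectangle. Its foot is inside the lines as far as the crop shows. The buttons and display face the red stripe. Along the display direction it is centred to within a few mm.
- **Bystanders:** by eye, the film roll, tape, dropper, second torch and green look-alike are where they started. I did not measure them.

**Disagreements along the way:**
- The first grip on the torch read 51 mm instead of 43 mm, because the jaws had closed across the corners of its squarish body. I let go without lifting, turned about 45° and gripped the flat sides, which read 41 mm.
- The final timer position was judged from the crop, not recomputed. In that crop the top of the timer covers the near line; I read this as the height throwing the view off, since the placement was centred when set down.

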